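# Key an analyser into service and check its sensor modules

## Task

Check the analyser's sensor modules: first hang the yellow warning sign astride the rail and leave it there; then put the red key in the service lock, turn it gently back and forth under light pressure until it drops into the hidden slot, and turn it clockwise to the stop. With the key left in, touch the probe's tip lightly, for a moment, on the gold pad of every module present, in the order red, yellow, green, blue. Then turn the key back to rest, and see that probe and key stand fully home in the grey holder and the blue stand; leave the other bench things alone.

Things in the scene. Friction and masses are not known exactly. Their poses are not given: they have to be found in the camera images.
- sign: yellow tent-shaped warning sign, 70 g, standing on the bench: two 3 mm sheets, each leaning 0.42 rad from vertical, 70 mm long (own y), 75 mm tall to the fold, feet 67 mm apart (own x). On the fold a white upright grip tab 8 mm thick (x), 44 mm long (y), rising to 108 mm. Origin between the feet at bench height, z up.
- sign_fold (a point): middle of the sign's fold, 75 mm above the feet; when it hangs properly over the rail it is about 18 mm above the bar's axis
- rail: fixed steel rail: horizontal round bar 12 mm in diameter along its own y, axis 160 mm above the bench, 220 mm long between two 16 mm posts. Origin on the bench below the bar's middle.
- lock: fixed white service-lock box 110 x 110 x 60 mm with a blue band; a vertical bore 19.5 mm wide with a conical mouth (29.5 mm wide, 5 mm deep) opens in the centre of its top. Black index lines on the top run along its own x. Origin at the centre of its underside. In the bore, 33 mm down, sits a sprung plug with a slot for the key's bit; the slot points, unseen, within 0.45 rad either way of the index lines.
- lock_mouth (a point): centre of the bore's mouth, on the box top. A key off the slot stands 7 mm proud; pressed flush (spring 0.7 N/mm, 2 N preload, 9 mm travel: about 7 N) it sinks the plug. Within some 0.15 rad of the slot's direction the plug springs up round the bit, the push dies away and plug and key turn together. Off the slot the plug stays still.
- plug (a joint): turn of the lock's plug from rest, rad, positive clockwise from above: 0 as found, end stop 0.7 = service position, other stop -0.25; below 0.2 counts as back at rest. It stays where left (0.12 N m friction) and does not tell where the slot points.
- key: key, 50 g, upright in the blue stand, flange on its top. From its origin (centre of the bit's end, z up): bit 16 (own x) x 5 mm to z = 8 mm, taper to z = 14, shank 18 mm across, black flange 36 mm across at z = 40 to 45, then flat red bow 36 mm wide (x), 10 mm thick (y) up to z = 92. A half turn makes no difference.
- key_stand: fixed blue block 56 x 56 x 45 mm, origin at the centre of its underside, with a bore like the lock's in its top (19.5 mm, same conical mouth), 42 mm deep
- probe: test probe standing in its grey holder; 60 g. From its origin (the tip, z up): round-ended steel needle 5 mm across to z = 14 mm, widening to a barrel 18 mm across at 25 to 55 mm, black flange 28 mm across at 55 to 59 mm, round orange handle 18 mm across up to z = 114 mm.
- holder: fixed grey block 56 x 56 x 60 mm with a 21 mm bore in its top (2 mm bevel), 57 mm deep; the probe stands in it tip down with its flange on the top. Origin at the centre of its underside.
- mod_red: white plastic sensor module 64 x 46 x 24 mm, loose on the bench, with a red label on its top (towards its own -x end). Origin at the centre of its underside, z up. May be absent.
- pad_red (a point): centre of the top face of the round gold test pad (16 mm across, 3 mm proud) on the red module: 16 mm towards the module's own +x from its centre, 27 mm above its underside
- mod_yellow: white plastic sensor module 64 x 46 x 24 mm, loose on the bench, with a yellow label on its top (towards its own -x end). Origin at the centre of its underside, z up. May be absent.
- pad_yellow (a point): centre of the top face of the round gold test pad (16 mm across, 3 mm proud) on the yellow module: 16 mm towards the module's own +x from its centre, 27 mm above its underside
- mod_green: white plastic sensor module 64 x 46 x 24 mm, loose on the bench, with a green label on its top (towards its own -x end). Origin at the centre of its underside, z up. May be absent.
- pad_green (a point): centre of the top face of the round gold test pad (16 mm across, 3 mm proud) on the green module: 16 mm towards the module's own +x from its centre, 27 mm above its underside
- mod_blue: white plastic sensor module 64 x 46 x 24 mm, loose on the bench, with a blue label on its top (towards its own -x end). Origin at the centre of its underside, z up. May be absent.
- pad_blue (a point): centre of the top face of the round gold test pad (16 mm across, 3 mm proud) on the blue module: 16 mm towards the module's own +x from its centre, 27 mm above its underside
- amber: amber solvent bottle, 70 mm across, 160 mm tall (bystander, leave alone); origin at the centre of its underside
- beaker: glass beaker 70 mm across, 85 mm tall (bystander, leave alone); origin at the centre of its underside
- vial: small vial with blue cap, 28 mm across, 45 mm tall (bystander, leave alone); origin at the centre of its underside
- tipbox: blue tip box 120 x 80 x 50 mm (bystander, leave alone); origin at the centre of its underside
- driver: orange-handled screwdriver 180 mm long lying on the bench (bystander, leave alone); origin at the centre of its underside
There are look-alikes about, which are no part of the job. What is meant by the lock is not turquoise, and is the smaller of those in its own colour.

How it is judged:
By the outcome, as a careful person would: the job done as asked, in the order asked, and still so for the second after the job is handed in, with the robot touching nothing.
Of mod_red, mod_yellow, mod_green, mod_blue only 2 to 4 are there at a start; the rules pass over those that are not, and their reading is None.
At some moment in a run one of mod_red, mod_yellow, mod_green, mod_blue may be knocked a few centimetres aside while the robot is not near it.
It also fails if it takes over 208 s, if anything falls off the work surface, if the arm or the gripper's body presses on something with over 40 N, if the wrist force passes 120 N, or if a joint passes its speed limit or range.

## Robot

A 6-joint arm with a two-finger parallel gripper is mounted at the origin on the work surface. World frame = base frame: x ahead of the robot, y to its left, z up, the work surface at z = 0. Lengths are in m, angles in rad, forces in N, time in s.
With the tool pointing down it reaches from about 0.375 to 0.975 m from the base axis. Payload 3.8 kg.
Tool frame: the origin (TCP) lies midway between the tips of the shut fingers; the grasp point (between the pads) lies 19 mm behind it; z points along the fingers, y is the direction in which the jaws open and shut (so a half turn about z gives the same grasp; the last joint's range is limited). The gripper opens to 85 mm and grips with 20 to 120 N. Pads are 22 mm wide; open, the fingers measure 114 mm over their backs; the gripper's body (76 mm by 85 mm) begins 54 mm behind the grasp point. The pads swing forward as they close: fully open they stand 13 mm farther back than shut.
Start: joints at [-1.342, 0.264, 1.604, -0, 1.274, -0.037], TCP at [0.177, -0.651, 0.2] pointing down, gripper open.
Joint ranges: [-2.63, 2.63], [-0.94, 2.18], [0.31, 2.57], [-1.31, 4.45], [0, 2.66], [-2.55, 2.55]. Speed limits (rad/s): [2.57, 2.57, 3.14, 3.14, 3.14, 3.14].

## Interface

Orientations are given as a rotation vector (axis times angle).
In Python, from workcell import bot gives the robot as it stands.
- The arm moves only by the tool drive_tool, never from a script. Its argument "deltas" is a list of rows, each an object with "hand": the opening, from 0 (shut) to 1 (fully open); "offset": the shift along the world's x, y, z in cm, a list of three; "angular": the turn, a rotation vector about the world's x, y, z in degrees, a list of three. A call has 1 to 8 rows; each row is the pose to reach, as a shift and turn from the pose commanded when the call began; what a row does not reach only later rows make up. A row lasts 1/8 s, in which the tool goes at most 62.5 mm and 10.7 degrees, less where a joint would pass 70% of its speed; a pose out of reach is approached as far as the arm can. A call with a gripper value outside its range is refused whole. The fingers move at their own pace and stop on an object; "force" is the grip in N (left out, the last holds). Time passes only in rows, so rows that repeat a pose let the fingers close. It gives the time, the measured TCP pose, the force and the opening at its end, in the units of the state.
- bot.read_state(): the state, without advancing time (a new reading comes with each control period).
- bot.read_camera(name): name is "side" or "top"; returns a dict with "frame" (420x560x3 uint8, blue, green, red), "mtx" (3x3 intrinsics, pixels), "R" (3x3) and "t" (3): a world point X has camera coordinates R X + t. Camera axes: x right, y down, z forward; pixel columns grow to the right and rows downward; lengths in m; the calibration is good to about 2 mm. A picture is of the moment at which its call begins. There is no depth.
- bot.finish_job(): hands the job in, once; it reports no verdict.
The state is a dict: "time": time; "q": joint angles; "joint_vel": joint speeds; "joint_torque": joint torques, N m; "tool_pos": TCP position; "tcp_rot": TCP orientation; "wrist_force": force on the tool from outside, world axes, zero at the start; "torque": the same for the moment, N m; "width": opening from 0.0 (shut) to 1.0 (fully open).
Only numpy, scipy, OpenCV 4.12 (cv2) and the standard library are available. Lean on these libraries where they do the work, as an engineer would, in place of code of your own. Each camera call takes 0.05 s, during which the arm holds its last target. There are 200 camera calls.

## Working session

There is one attempt and no reset: what is moved stays moved. The work goes in short steps, Python scripts to look and compute and a tool call to move; the robot and the scene stay as the last step left them, time stands still between calls to the robot, and variables do not carry over. Pictures are saved under pics/ and viewed, about 12 in all and at most 16, crops included, and the job is handed in when it is done.

Besides the shell and the picture viewer there is one more tool, called after "Call:" by a JSON object that holds its "op" and its "data", one argument or row to a line. drive_tool: Moves the arm, as the interface text tells. Its arguments: {"type":"object","properties":{"deltas":{"type":"array"},"force":{"type":"number"}},"required":["deltas"]}

```bash
ls; mkdir -p pics
python3 - <<'E'
from workcell import bot
import cv2
print(bot.read_state())
for n in("top","side"):
    c=bot.read_camera(n); cv2.imwrite(f"pics/{n}0.png",c["frame"]); print(n,c["mtx"].tolist(),c["R"].tolist(),c["t"].tolist())
E
```

```text
pics
{'time': 0.0, 'q': array([-1.34192653e+00,  2.64776326e-01,  1.60537571e+00, -3.76494882e-05,
        1.27369668e+00, -3.68695801e-02]), 'joint_vel': array([-0.00107268,  0.00019231,  0.00034132,  0.00029331, -0.00011411,
       -0.00059803]), 'joint_torque': array([ 2.95038599e-04, -5.15110230e+01, -3.67317367e+01,  4.26788768e-05,
        1.29452208e-02,  1.69667152e-05]), 'tool_pos': array([ 0.17709303, -0.65052318,  0.19854557]), 'tcp_rot': array([-3.11167724e+00, -4.15915456e-01,  3.95671161e-04]), 'wrist_force': array([0.27522812, 0.57593108, 0.40612112]), 'torque': array([-0.04598635, -0.02352218, -0.0132265 ]), 'width': 1.0021762111842407}
top [[498.4898917840936, 0.0, 278.8617664835383], [0.0, 498.4898917840936, 207.03644850063588], [0.0, 0.0, 1.0]] [[-0.013360328295616146, -0.999910229105037, -0.001017525894478826], [-0.9949638246150497, 0.01339532235151441, -0.09933555781537272], [0.09934027046080353, -0.00031475420822605726, -0.9950534717263003]] [-0.10003786375437702, 0.538703381433769, 1.5312302381485225]
side [[410.43713658233645, 0.0, 275.2288291314013], [0.0, 410.43713658233645, 207.4570170713635], [0.0, 0.0, 1.0]] [[-0.8793427868463697, -0.47618500248744344, 0.002026481505936606], [-0.3570094107784439, 0.6564401320766168, -0.664552957720348], [0.3151198880376939, -0.5850933228171964, -0.7472384222976249]] [0.4114543675043203, 0.31748588478370526, 0.7993613886248607]
```

View pics/top0.png

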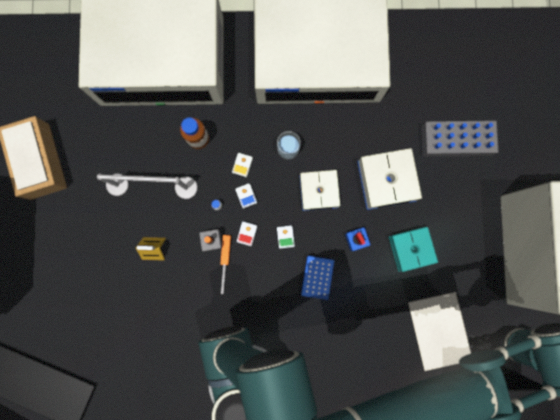

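View pics/side0.png

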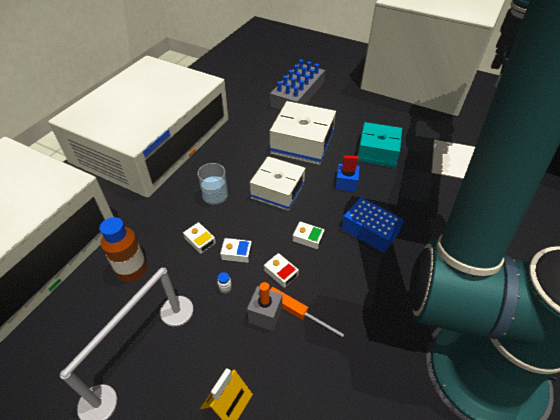

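```bash
cat > h.py <<'E'
import numpy as np, cv2
from workcell import bot
def ray(c,uv,z):
    d=c["R"].T@np.linalg.inv(c["mtx"])@np.array([uv[0],uv[1],1.]); o=-c["R"].T@np.asarray(c["t"])
    return o+d*(z-o[2])/d[2]
def proj(c,X):
    p=c["mtx"]@(c["R"]@np.asarray(X)+c["t"]); return p[:2]/p[2]
def blobs(c,roi,lo,hi,amin=8):
    u0,v0,u1,v1=roi; h=cv2.cvtColor(c["frame"][v0:v1,u0:u1],cv2.COLOR_BGR2HSV)
    m=cv2.inRange(h,np.array(lo),np.array(hi)); out=[]
    n,l,s,ce=cv2.connectedComponentsWithStats(m)
    for i in range(1,n):
        if s[i,4]>=amin:
            r=cv2.minAreaRect(np.argwhere(l==i)[:,::-1].astype(np.float32))
            out.append((s[i,4],ce[i]+[u0,v0],np.array(r[0])+[u0,v0],r[1],cv2.boxPoints(r)+[u0,v0]))
    return sorted(out,key=lambda b:-b[0])
E
python3 - <<'E'
from h import *
np.set_printoptions(precision=4,suppress=True)
c=bot.read_camera("top"); s=bot.read_camera("side")
def show(nm,cam,roi,lo,hi,z,k=1,am=8):
    for b in blobs(cam,roi,lo,hi,am)[:k]:
        P=np.array([ray(cam,q,z)[:2] for q in b[4]]); print(nm,b[0],'cent',ray(cam,b[1],z)[:2],'rect',ray(cam,b[2],z)[:2],'corners',P.round(4).tolist())
W=((0,0,150),(180,60,255))
show('lock',c,(292,160,350,215),*W,.06)
show('stand',c,(340,220,378,255),(105,120,40),(130,255,255),.045)
show('bow',c,(340,220,378,255),(0,150,80),(8,255,255),.097)
show('bow2',c,(340,220,378,255),(172,150,80),(180,255,255),.097)
show('probe',c,(195,225,219,255),(3,150,80),(20,255,255),.119)
show('holder',c,(195,225,225,255),(0,0,50),(180,80,200),.06)
show('sign',c,(130,230,175,265),(18,120,60),(35,255,255),.04)
show('tab',c,(130,230,175,265),(0,0,130),(180,80,255),.108,2)
for n,r in dict(red=(232,218,260,250),yellow=(228,148,258,180),green=(272,222,300,252),blue=(230,180,262,212)).items():
    show('mod '+n,c,r,*W,.024)
    lab=dict(red=[(0,130,80),(9,255,255)],yellow=[(22,130,80),(35,255,255)],green=[(45,100,50),(85,255,255)],blue=[(100,120,50),(130,255,255)])[n]
    show('  label',c,r,*lab,.024)
    show('  pad',c,r,(10,90,80),(21,255,255),.027,2,4)
f=c["frame"]
def cr(f,u,v,w,h,k): return cv2.resize(f[v:v+h,u:u+w],(w*k,h*k),interpolation=cv2.INTER_CUBIC)
a=np.hstack([cr(f,85,165,130,100,6)]); cv2.imwrite("pics/a.png",a)
b=cr(f,225,145,155,110,5); cv2.imwrite("pics/b.png",b)
E
```

```text
lock 1320 cent [ 0.5872 -0.2336] rect [ 0.5874 -0.2335] corners [[0.64, -0.1734], [0.648, -0.2868], [0.5351, -0.2932], [0.5272, -0.1807]]
stand 323 cent [ 0.4344 -0.3453] rect [ 0.4346 -0.3469] corners [[0.4545, -0.3057], [0.4749, -0.37], [0.4148, -0.388], [0.3946, -0.324]]
bow 44 cent [ 0.4344 -0.3448] rect [ 0.4342 -0.3453] corners [[0.4427, -0.3325], [0.4496, -0.347], [0.4258, -0.3581], [0.4189, -0.3437]]
bow2 8 cent [ 0.4255 -0.3529] rect [ 0.4258 -0.3533] corners [[0.42, -0.3461], [0.4347, -0.3554], [0.4315, -0.3606], [0.4168, -0.3512]]
probe 34 cent [0.4359 0.1003] rect [0.4356 0.101 ] corners [[0.443, 0.1098], [0.4428, 0.0923], [0.4282, 0.0922], [0.4284, 0.1098]]
holder 592 cent [0.4347 0.1114] rect [0.4378 0.1094] corners [[0.4824, 0.1491], [0.4814, 0.0698], [0.3933, 0.07], [0.3944, 0.1488]]
sign 451 cent [0.4126 0.2855] rect [0.4145 0.288 ] corners [[0.3819, 0.3314], [0.4525, 0.3289], [0.4472, 0.2445], [0.3766, 0.2474]]
tab 71 cent [0.4156 0.2912] rect [0.4165 0.2907] corners [[0.4227, 0.3143], [0.4221, 0.2672], [0.4103, 0.2671], [0.411, 0.3141]]
mod red 223 cent [ 0.462  -0
[... 932 characters left out ...]
049]]
  label 62 cent [ 0.4293 -0.1271] rect [ 0.4296 -0.1265] corners [[0.4376, -0.1095], [0.4372, -0.1437], [0.4216, -0.1434], [0.4221, -0.1092]]
  pad 10 cent [ 0.4615 -0.1238] rect [ 0.4622 -0.1238] corners [[0.4653, -0.1192], [0.4652, -0.1285], [0.459, -0.1284], [0.4591, -0.1191]]
mod blue 209 cent [ 0.5823 -0.0011] rect [ 0.576  -0.0034] corners [[0.5988, 0.0312], [0.6159, -0.0146], [0.5533, -0.0379], [0.5363, 0.0078]]
  label 68 cent [ 0.5613 -0.0089] rect [ 0.5614 -0.0091] corners [[0.5634, 0.0107], [0.5763, -0.0224], [0.5593, -0.0289], [0.5465, 0.0041]]
  pad 8 cent [0.5909 0.0014] rect [0.5909 0.0014] corners [[0.5909, 0.0061], [0.5956, 0.0013], [0.5908, -0.0034], [0.5861, 0.0014]]
```

View pics/a.png

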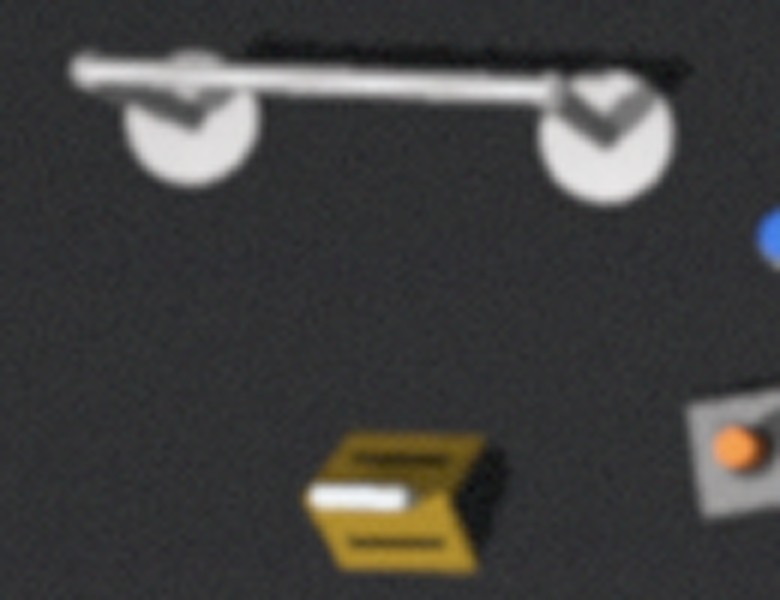

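View pics/b.png

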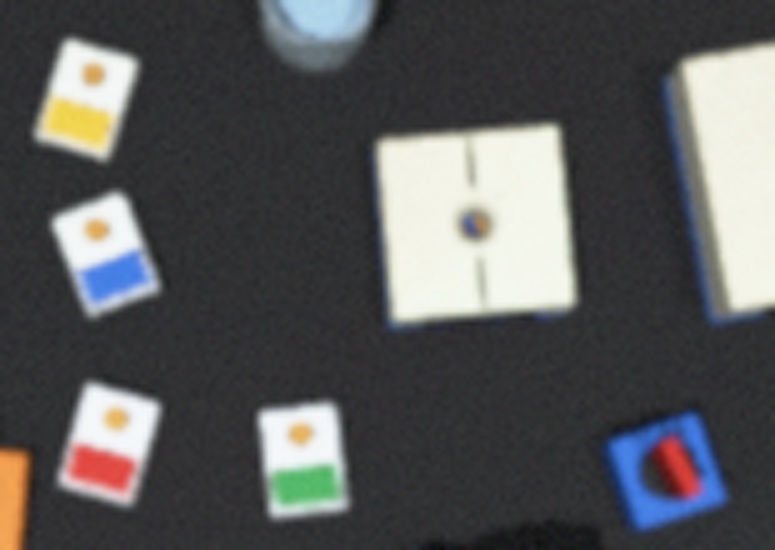

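Run:
```python
from h import *
np.set_printoptions(precision=4,suppress=True)
c=bot.read_camera("top"); s=bot.read_camera("side")
# rail bar: centre row per column
P=[]
for u in range(104,170,3):
    col=c["frame"][170:186,u].astype(int).min(axis=1); w=np.clip(col-110,0,None)
    v=(np.arange(170,186)*w).sum()/w.sum(); P.append(ray(c,(u,v),.163)[:2])
P=np.array(P); k=np.polyfit(P[:,1],P[:,0],1); print('rail x =',k, 'resid',np.abs(np.polyval(k,P[:,1])-P[:,0]).max())
for n,q in dict(Ltip=(97.5,177),Rend=(177,180.5)).items(): print(n,ray(c,q,.163))
for n,q in dict(Ldisc=(117,184.8),Rdisc=(186.2,187.5)).items(): print(n,ray(c,q,.004))
# lock bore: nonwhite near centre
g=cv2.cvtColor(c["frame"],cv2.COLOR_BGR2GRAY)
m=(g[182:198,312:329]<165); y,x=np.nonzero(m); 
n,l,st,ce=cv2.connectedComponentsWithStats(m.astype(np.uint8)); i=1+st[1:,4].argmax(); print('bore',st[i],ray(c,ce[i]+[312,182],.058))
h=cv2.cvtColor(c["frame"],cv2.COLOR_BGR2HSV)
r=((h[...,0]<9)|(h[...,0]>170))&(h[...,1]>130)&(h[...,2]>70); r=r[225:252,345:375]
y,x=np.nonzero(r); print('bowall',r.sum(),ray(c,(x.mean()+345,y.mean()+225),.085),[ray(c,q,.085)[:2].round(4).tolist() for q in cv2.boxPoints(cv2.minAreaRect(np.c_[x,y].astype(np.float32)))+[345,225]])
# side views
for nm,roi,lo,hi,z in (('bow',(335,150,365,178),(0,130,60),(9,255,255),.074),('probe',(250,278,278,308),(3,150,80),(20,255,255),.091),('tab',(200,360,240,410),(0,0,150),(180,60,255),.0915)):
    for b in blobs(s,roi,lo,hi)[:1]: print('side',nm,b[0],b[1],ray(s,b[1],z))
print('proj tabtop from top',proj(s,[.4156,.2912,.108]))
w=blobs(s,(245,150,310,215),(0,0,150),(180,60,255))[0]; print('lock side',w[0],w[2],w[4],proj(s,[.5872,-.2336,.06]))
for n,p in dict(red=(.4721,-.0094),yellow=(.6901,.0035),green=(.4615,-.1238),blue=(.5909,.0014)).items():
    q=proj(s,[*p,.027]).astype(int); b=blobs(s,(q[0]-9,q[1]-9,q[0]+10,q[1]+10),(8,90,80),(24,255,255),4)
    for e in b[:2]: print(n,e[0],ray(s,e[1],.027))
cv2.imwrite("pics/c.png",np.hstack([cv2.resize(s["frame"][145:215,240:375],None,fx=4,fy=4,interpolation=2)]))
```

```text
rail x = [0.0207 0.6047] resid 0.00641069743721856
Ltip [0.6173 0.4119 0.163 ]
Rend [0.6041 0.1837 0.163 ]
Ldisc [0.6177 0.4075 0.004 ]
Rdisc [0.6061 0.187  0.004 ]
bore [ 5  5  6  6 31] [ 0.5864 -0.2327  0.058 ]
bowall 60 [ 0.4349 -0.3476  0.085 ] [[0.4456, -0.3332], [0.4532, -0.349], [0.4243, -0.3625], [0.4168, -0.3468]]
side bow 201 [349.398  162.7612] [ 0.4354 -0.3523  0.074 ]
side probe 229 [265.6332 291.9476] [0.4357 0.0996 0.091 ]
side tab 158 [220.5886 380.8544] [0.4192 0.2851 0.0915]
proj tabtop from top [219.3674 381.7826]
lock side 1229 [277.0089 174.9715] [[249.5018 182.5943]
 [258.7367 153.0427]
 [304.516  167.3488]
 [295.2811 196.9004]] [277.6934 174.9011]
red 32 [ 0.4721 -0.0094  0.027 ]
yellow 25 [0.6895 0.0026 0.027 ]
yellow 8 [0.6676 0.0156 0.027 ]
green 26 [ 0.4609 -0.1248  0.027 ]
blue 28 [0.5912 0.0025 0.027 ]
```

View pics/c.png

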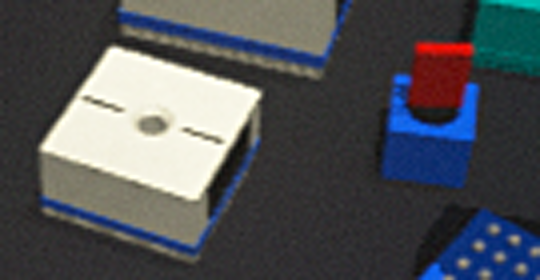

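Call:
{"op": "drive_tool", "data": {
  "deltas": [
    {"hand":1,"offset":[6,6,2],"angular":[0,0,10]},
    {"hand":1,"offset":[11,11,4],"angular":[0,0,20]},
    {"hand":1,"offset":[15.5,16,6],"angular":[0,0,30]},
    {"hand":1,"offset":[20,21,8],"angular":[0,0,40]},
    {"hand":1,"offset":[24.5,25,9],"angular":[0,0,50]},
    {"hand":1,"offset":[29,30,10],"angular":[0,0,60]},
    {"hand":1,"offset":[33,34,10],"angular":[0,0,70]},
    {"hand":1,"offset":[37,40,10],"angular":[0,0,74.5]}
  ],
  "force": 30
}}

```text
time: 1.3
tool_pos: [0.5137, -0.295, 0.2987]
tcp_rot: [2.222, 2.219, 0.0]
wrist_force: [1.0, -0.8, 0.3]
width: 1.0
```

Call:
{"op": "drive_tool", "data": {
  "deltas": [
    {"hand":1,"offset":[0,5,0],"angular":[0,0,0]},
    {"hand":1,"offset":[-2,11,0],"angular":[0,0,0]},
    {"hand":1,"offset":[-4,17,0],"angular":[0,0,0]},
    {"hand":1,"offset":[-5,23,0],"angular":[0,0,0]},
    {"hand":1,"offset":[-7,29,-2],"angular":[0,0,0]},
    {"hand":1,"offset":[-9,35,-4],"angular":[0,0,0]},
    {"hand":1,"offset":[-10,41,-6],"angular":[0,0,0]},
    {"hand":1,"offset":[-12,47,-8],"angular":[0,0,0]}
  ]
}}

```text
time: 2.3
tool_pos: [0.3954, 0.1638, 0.2216]
tcp_rot: [2.226, 2.215, 0.002]
wrist_force: [0.9, 0.4, 0.9]
width: 0.997
```

Call:
{"op": "drive_tool", "data": {
  "deltas": [
    {"hand":1,"offset":[-1.1,6,-2],"angular":[0,0,0]},
    {"hand":1,"offset":[-1.1,7.2,-2],"angular":[0,0,0]},
    {"hand":1,"offset":[-1.1,7.2,-2],"angular":[0,0,0]},
    {"hand":1,"offset":[-1.1,7.2,-2],"angular":[0,0,0]}
  ]
}}

```text
time: 2.8
tool_pos: [0.3857, 0.233, 0.2025]
tcp_rot: [2.227, 2.214, 0.001]
wrist_force: [0.1, -0.6, -0.8]
width: 1.005
```

Call:
{"op": "drive_tool", "data": {
  "deltas": [
    {"hand":1,"offset":[3,5.6,0],"angular":[0,0,0]},
    {"hand":1,"offset":[3,5.6,0],"angular":[0,0,0]},
    {"hand":1,"offset":[3,5.6,-5],"angular":[0,0,0]},
    {"hand":1,"offset":[3,5.6,-8],"angular":[0,0,0]},
    {"hand":1,"offset":[3,5.6,-8],"angular":[0,0,0]},
    {"hand":1,"offset":[3,5.6,-8],"angular":[0,0,0]}
  ]
}}

```text
time: 3.55
tool_pos: [0.4162, 0.2895, 0.1235]
tcp_rot: [2.228, 2.214, 0.003]
wrist_force: [0.1, -0.4, 0.3]
width: 1.003
```

Run:
```python
from h import *
print(bot.read_state()["tool_pos"])
c=bot.read_camera("top"); s=bot.read_camera("side")
for cam,X in((c,[.4156,.2912,.12]),(s,[.4156,.2912,.12])):
    u,v=proj(cam,X).astype(int); u0=max(u-45,0);v0=max(v-45,0)
    im=cv2.resize(cam["frame"][v0:v0+90,u0:u0+90],(360,360),interpolation=2)
    a=im if cam is c else np.hstack([a,im])
cv2.imwrite("pics/d.png",a)
```

```text
[0.41620115 0.28953669 0.12351116]
```

View pics/d.png

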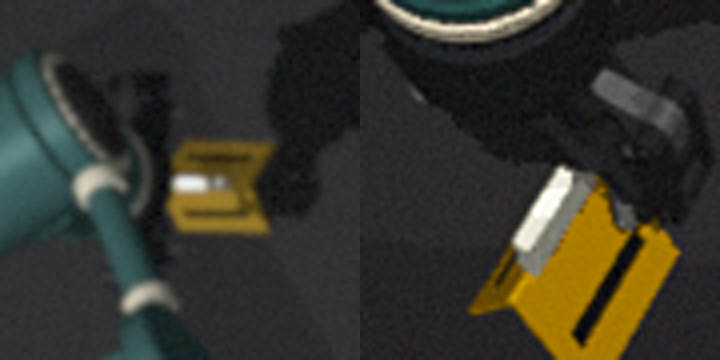

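Call:
{"op": "drive_tool", "data": {
  "deltas": [
    {"hand":1,"offset":[0,0.1,-2],"angular":[0,0,0]},
    {"hand":1,"offset":[0,0.1,-4.2],"angular":[0,0,0]},
    {"hand":1,"offset":[0,0.1,-4.2],"angular":[0,0,0]},
    {"hand":0.4,"offset":[0,0.1,-4.2],"angular":[0,0,0]},
    {"hand":0.2,"offset":[0,0.1,-4.2],"angular":[0,0,0]},
    {"hand":0,"offset":[0,0.1,-4.2],"angular":[0,0,0]},
    {"hand":0,"offset":[0,0.1,-4.2],"angular":[0,0,0]},
    {"hand":0,"offset":[0,0.1,-4.2],"angular":[0,0,0]}
  ]
}}

```text
time: 4.65
tool_pos: [0.4149, 0.2909, 0.0799]
tcp_rot: [2.227, 2.216, 0.0]
wrist_force: [0.2, 0.3, -1.0]
width: -0.003
```

Call:
{"op": "drive_tool", "data": {
  "deltas": [
    {"hand":0,"offset":[0,0,0],"angular":[0,0,0]},
    {"hand":0,"offset":[0,0,0],"angular":[0,0,0]},
    {"hand":0,"offset":[0,0,0],"angular":[0,0,0]},
    {"hand":0,"offset":[0,0,0],"angular":[0,0,0]}
  ]
}}

```text
time: 5.15
tool_pos: [0.4149, 0.2909, 0.0797]
tcp_rot: [-2.227, -2.216, 0.0]
wrist_force: [-0.4, -0.4, 0.1]
width: -0.001
```

Run:
```python
from h import *
c=bot.read_camera("top"); s=bot.read_camera("side")
print(proj(c,[.4149,.2909,.08]),proj(s,[.4149,.2909,.08]),c["frame"].shape)
a=cv2.resize(c["frame"][185:275,110:230],None,fx=3,fy=3,interpolation=2)
b=cv2.resize(s["frame"][330:420,160:280],None,fx=3,fy=3,interpolation=2)
cv2.imwrite("pics/e.png",np.hstack([a,b]))
```

```text
[146.44222306 247.7246745 ] [221.44451448 387.52364251] (420, 560, 3)
```

View pics/e.png

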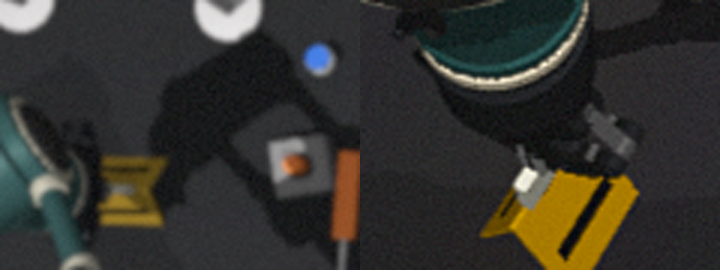

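Call:
{"op": "drive_tool", "data": {
  "deltas": [
    {"hand":0,"offset":[0,0,2],"angular":[0,0,0]},
    {"hand":0,"offset":[0,0,4],"angular":[0,0,0]},
    {"hand":0,"offset":[0,0,6],"angular":[0,0,0]},
    {"hand":0,"offset":[0,0,6],"angular":[0,0,0]}
  ]
}}

```text
time: 5.75
tool_pos: [0.4163, 0.2918, 0.1416]
tcp_rot: [2.226, 2.216, 0.006]
wrist_force: [0.8, -0.3, -0.7]
width: -0.002
```

Run:
```python
from h import *
c=bot.read_camera("top"); s=bot.read_camera("side")
print(bot.read_state()["wrist_force"])
a=cv2.resize(c["frame"][185:275,110:230],None,fx=3,fy=3,interpolation=2)
b=cv2.resize(s["frame"][330:420,160:280],None,fx=3,fy=3,interpolation=2)
cv2.imwrite("pics/f.png",np.hstack([a,b]))
```

```text
[ 0.25574336  0.41365593 -0.86582663]
```

View pics/f.png

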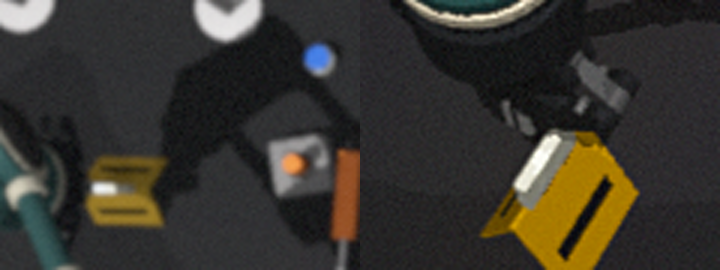

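Run:
```python
from h import *
s=bot.read_camera("side"); st=bot.read_state(); print(st)
f=(255*(s["frame"]/255.)**.45).astype(np.uint8)
u0,v0=160,300
b=cv2.resize(f[300:420,160:290],None,fx=3,fy=3,interpolation=2); d=b.copy()
for z,col in((0,(0,0,255)),(.019,(0,255,0)),(.073,(255,0,255))):
  for dx in(-.0425,0,.0425):
    q=(proj(s,st["tool_pos"]+[dx,0,z])-[u0,v0])*3; cv2.circle(d,tuple(int(k) for k in q),2,col,-1)
for X in((.4156,.2692,.108),(.4156,.3132,.108)):
    q=(proj(s,X)-[u0,v0])*3; cv2.circle(d,tuple(int(k) for k in q),2,(255,255,0),-1)
cv2.imwrite("pics/g.png",np.hstack([b,d]))
```

```text
{'time': 5.9, 'q': array([ 5.62388900e-01, -7.97054033e-03,  2.02548685e+00,  2.57218812e-05,
        1.12543802e+00,  5.67104664e-01]), 'joint_vel': array([-8.79142322e-04,  8.25006294e-03,  9.50499191e-03,  5.56601756e-05,
        9.98189991e-04, -3.17658285e-04]), 'joint_torque': array([-5.58877418e-04, -3.48396313e+01, -3.53182340e+01,  2.73801143e-04,
       -3.26416490e-02, -3.49423249e-05]), 'tool_pos': array([0.41430931, 0.29057547, 0.13881757]), 'tcp_rot': array([-2.22645771e+00, -2.21595835e+00,  2.07886182e-03]), 'wrist_force': array([0.17566659, 0.81125162, 0.82997455]), 'torque': array([-0.02934728, -0.0121763 , -0.03527201]), 'width': -0.0003885623917401232}
```

View pics/g.png

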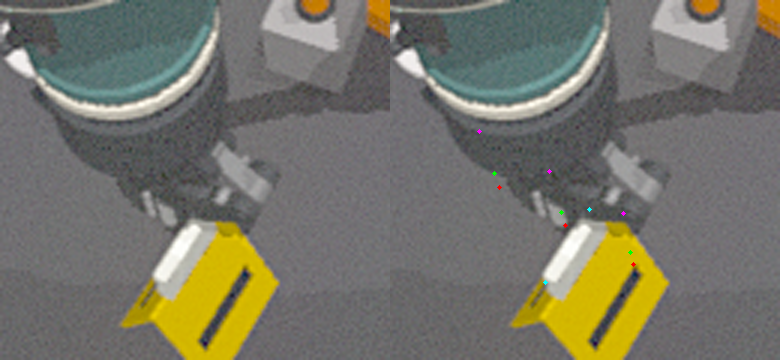

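Call:
{"op": "drive_tool", "data": {
  "deltas": [
    {"hand":1,"offset":[0,0,0],"angular":[0,0,0]},
    {"hand":1,"offset":[0,0,0],"angular":[0,0,0]},
    {"hand":1,"offset":[0,0,0],"angular":[0,0,0]},
    {"hand":1,"offset":[0,0,0],"angular":[0,0,0]},
    {"hand":1,"offset":[0,0,-3],"angular":[0,0,0]},
    {"hand":1,"offset":[0,0,-6],"angular":[0,0,0]},
    {"hand":1,"offset":[0,0,-6],"angular":[0,0,0]},
    {"hand":1,"offset":[0,0,-6],"angular":[0,0,0]}
  ],
  "force": 60
}}

```text
time: 6.9
tool_pos: [0.4155, 0.2913, 0.0807]
tcp_rot: [2.226, 2.216, 0.002]
wrist_force: [0.4, 0.8, 0.4]
width: 1.0
```

Call:
{"op": "drive_tool", "data": {
  "deltas": [
    {"hand":0,"offset":[0,0,0],"angular":[0,0,0]},
    {"hand":0,"offset":[0,0,0],"angular":[0,0,0]},
    {"hand":0,"offset":[0,0,0],"angular":[0,0,0]}
  ]
}}

```text
time: 7.28
tool_pos: [0.4153, 0.2912, 0.0804]
tcp_rot: [2.226, 2.216, 0.002]
wrist_force: [0.6, -0.7, 0.2]
width: 0.377
```

Call:
{"op": "drive_tool", "data": {
  "deltas": [
    {"hand":0,"offset":[0,0,0],"angular":[0,0,0]},
    {"hand":0,"offset":[0,0,0],"angular":[0,0,0]}
  ]
}}

```text
time: 7.52
tool_pos: [0.4149, 0.2909, 0.0798]
tcp_rot: [2.227, 2.216, -0.0]
wrist_force: [-0.1, -0.3, -0.8]
width: -0.003
```

Call:
{"op": "drive_tool", "data": {
  "deltas": [
    {"hand":0,"offset":[0,0,0],"angular":[0,0,0]},
    {"hand":0,"offset":[0,0,0],"angular":[0,0,0]}
  ]
}}

```text
time: 7.78
tool_pos: [0.4148, 0.2909, 0.0797]
tcp_rot: [-2.227, -2.216, 0.0]
wrist_force: [-0.1, -0.8, -0.0]
width: 0.001
```

Run:
```python
from h import *
f=bot.read_state(); print(f["width"],f["tool_pos"],f["torque"])
c=bot.read_camera("top"); s=bot.read_camera("side")
g=lambda x:(255*(x/255.)**.45).astype(np.uint8)
b=cv2.resize(g(s["frame"])[330:420,180:270],None,fx=4,fy=4,interpolation=2)
a=cv2.resize(g(c["frame"])[205:295,100:190],None,fx=4,fy=4,interpolation=2)
cv2.imwrite("pics/i.png",np.hstack([a,b]))
```

```text
0.0006309802155627547 [0.41483084 0.2909143  0.07969111] [0.00821897 0.02412083 0.01747782]
```

View pics/i.png

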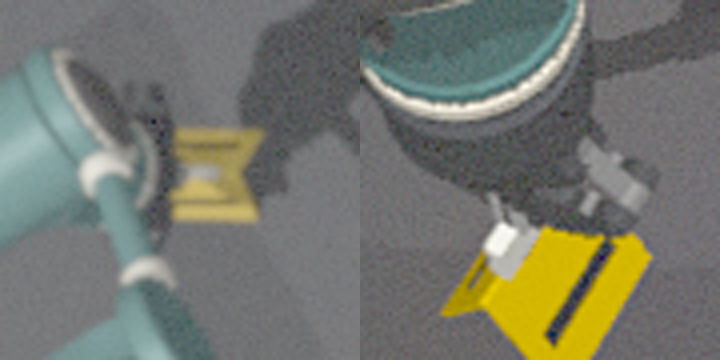

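Call:
{"op": "drive_tool", "data": {
  "deltas": [
    {"hand":0,"offset":[0,0,6],"angular":[0,0,0]},
    {"hand":0,"offset":[2,-5,12],"angular":[0,0,0]},
    {"hand":0,"offset":[4,-11,14],"angular":[0,0,0]},
    {"hand":0,"offset":[6,-17,14],"angular":[0,0,0]},
    {"hand":0,"offset":[8,-23,14],"angular":[0,0,0]},
    {"hand":0,"offset":[10,-29,14],"angular":[0,0,0]},
    {"hand":0,"offset":[12,-35,14],"angular":[0,0,0]},
    {"hand":0,"offset":[14,-41,13],"angular":[0,0,0]}
  ],
  "force": 30
}}

```text
time: 8.88
tool_pos: [0.5488, -0.0997, 0.2133]
tcp_rot: [2.226, 2.215, 0.002]
wrist_force: [0.1, 1.0, -0.4]
width: -0.001
```

Call:
{"op": "drive_tool", "data": {
  "deltas": [
    {"hand":0,"offset":[2,-6,-2],"angular":[0,0,0]},
    {"hand":0,"offset":[3.5,-10,-6],"angular":[0,0,0]},
    {"hand":0,"offset":[3.5,-11,-8],"angular":[0,0,0]},
    {"hand":0,"offset":[3.5,-11,-8],"angular":[0,0,0]}
  ]
}}

```text
time: 9.38
tool_pos: [0.5806, -0.207, 0.1297]
tcp_rot: [-2.224, -2.211, 0.003]
wrist_force: [0.2, 0.2, 0.5]
width: 0.002
```

Run:
```python
from h import *
st=bot.read_state(); p=st["tool_pos"]; print(p,st["width"])
c=bot.read_camera("top"); s=bot.read_camera("side")
g=lambda x:(255*(x/255.)**.45).astype(np.uint8)
o=[]
for cam in(c,s):
    u,v=(proj(cam,p)-45).astype(int); f=cv2.resize(g(cam["frame"])[v:v+90,u:u+90],None,fx=4,fy=4,interpolation=2)
    for z,k in((0,(0,0,255)),(.03,(0,255,0))):
        q=(proj(cam,p+[0,0,z])-[u,v])*4; cv2.circle(f,tuple(int(t) for t in q),2,k,-1)
    o.append(f)
cv2.imwrite("pics/j.png",np.hstack(o))
```

```text
[ 0.58056247 -0.20700863  0.12974936] 0.0022346525198052854
```

View pics/j.png

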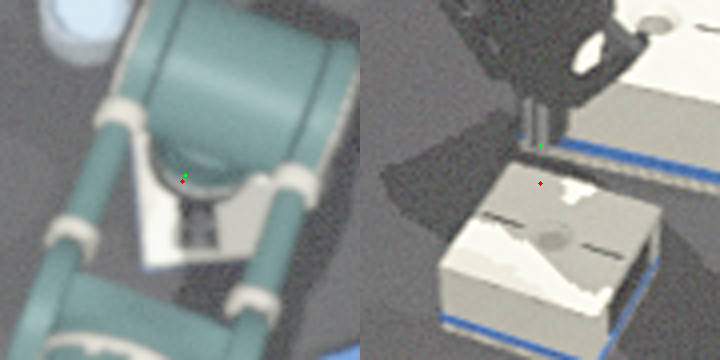

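Call:
{"op": "drive_tool", "data": {
  "deltas": [
    {"hand":0,"offset":[0,0,-4],"angular":[0,0,0]},
    {"hand":0,"offset":[0,0,-6],"angular":[0,0,0]},
    {"hand":0,"offset":[0,0,-6.5],"angular":[0,0,0]},
    {"hand":0,"offset":[0,0,-6.5],"angular":[0,0,0]}
  ]
}}

```text
time: 9.98
tool_pos: [0.5832, -0.2072, 0.0682]
tcp_rot: [2.225, 2.216, 0.001]
wrist_force: [-0.3, -0.0, 0.1]
width: -0.002
```

Run:
```python
from h import *
st=bot.read_state(); p=st["tool_pos"]; print(p,st["wrist_force"])
s=bot.read_camera("side")
g=lambda x:(255*(x/255.)**.45).astype(np.uint8)
u,v=(proj(s,p)-35).astype(int); f=cv2.resize(g(s["frame"])[v:v+70,u:u+70],None,fx=5,fy=5,interpolation=2)
for z,k in((0,(0,0,255)),(.03,(0,255,0))):
    q=(proj(s,p+[0,0,z])-[u,v])*5; cv2.circle(f,tuple(int(t) for t in q),2,k,-1)
cv2.imwrite("pics/k.png",f)
```

```text
[ 0.58323551 -0.2071984   0.06824381] [-0.3225791  -0.02915459  0.12528504]
```

View pics/k.png

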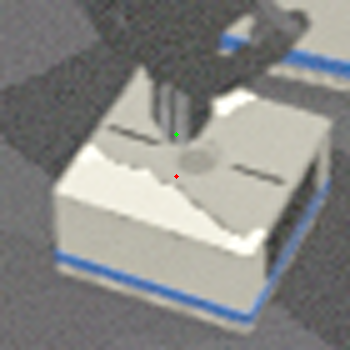

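Call:
{"op": "drive_tool", "data": {
  "deltas": [
    {"hand":0,"offset":[0,0,-2],"angular":[0,0,0]},
    {"hand":0,"offset":[0,0,-2.6],"angular":[0,0,0]},
    {"hand":0,"offset":[0,0,-2.6],"angular":[0,0,0]},
    {"hand":0,"offset":[0,0,-2.6],"angular":[0,0,0]}
  ]
}}

```text
time: 10.52
tool_pos: [0.5828, -0.2076, 0.0415]
tcp_rot: [2.227, 2.216, 0.0]
wrist_force: [0.2, 0.1, 0.0]
width: 0.001
```

Call:
{"op": "drive_tool", "data": {
  "deltas": [
    {"hand":0,"offset":[0,0,-0.2],"angular":[0,0,0]},
    {"hand":0,"offset":[0,0,-0.4],"angular":[0,0,0]},
    {"hand":0,"offset":[0,0,-0.4],"angular":[0,0,0]}
  ]
}}

```text
time: 10.9
tool_pos: [0.5826, -0.2075, 0.0373]
tcp_rot: [-2.226, -2.216, 0.0]
wrist_force: [0.5, -0.7, -0.2]
width: -0.001
```

Call:
{"op": "drive_tool", "data": {
  "deltas": [
    {"hand":0,"offset":[0,0,-0.2],"angular":[0,0,0]},
    {"hand":0,"offset":[0,0,-0.4],"angular":[0,0,0]},
    {"hand":0,"offset":[0,0,-0.4],"angular":[0,0,0]}
  ]
}}

```text
time: 11.28
tool_pos: [0.5824, -0.2074, 0.0331]
tcp_rot: [-2.226, -2.216, 0.0]
wrist_force: [-0.4, 0.4, -0.2]
width: 0.002
```

Call:
{"op": "drive_tool", "data": {
  "deltas": [
    {"hand":0,"offset":[0,0,-0.2],"angular":[0,0,0]},
    {"hand":0,"offset":[0,0,-0.2],"angular":[0,0,0]}
  ]
}}

```text
time: 11.52
tool_pos: [0.5825, -0.2075, 0.0312]
tcp_rot: [-2.226, -2.216, 0.0]
wrist_force: [0.9, -0.7, 0.3]
width: 0.003
```

Call:
{"op": "drive_tool", "data": {
  "deltas": [
    {"hand":0,"offset":[0,0,-0.2],"angular":[0,0,0]},
    {"hand":0,"offset":[0,0,-0.2],"angular":[0,0,0]}
  ]
}}

```text
time: 11.78
tool_pos: [0.5826, -0.2075, 0.0292]
tcp_rot: [-2.226, -2.216, 0.0]
wrist_force: [0.6, 0.1, -0.4]
width: 0.005
```

Call:
{"op": "drive_tool", "data": {
  "deltas": [
    {"hand":0,"offset":[0,0,-0.2],"angular":[0,0,0]},
    {"hand":0,"offset":[0,0,-0.2],"angular":[0,0,0]}
  ]
}}

```text
time: 12.02
tool_pos: [0.583, -0.2077, 0.0279]
tcp_rot: [2.226, 2.216, 0.0]
wrist_force: [-0.5, 0.8, 3.2]
width: 0.002
```

Call:
{"op": "drive_tool", "data": {
  "deltas": [
    {"hand":0,"offset":[0,0,-0.2],"angular":[0,0,0]},
    {"hand":0,"offset":[0,0,-0.2],"angular":[0,0,0]}
  ]
}}

```text
time: 12.28
tool_pos: [0.583, -0.2077, 0.0278]
tcp_rot: [2.226, 2.216, 0.0]
wrist_force: [-4.5, 1.6, 13.1]
width: -0.003
```

Call:
{"op": "drive_tool", "data": {
  "deltas": [
    {"hand":0,"offset":[0,0,5],"angular":[0,0,0]},
    {"hand":0,"offset":[0,0,10],"angular":[0,0,0]},
    {"hand":0.5,"offset":[-2,6,12],"angular":[0,0,0]},
    {"hand":1,"offset":[-4,12,13],"angular":[0,0,0]},
    {"hand":1,"offset":[-6,18,13],"angular":[0,0,0]},
    {"hand":1,"offset":[-8,23,13],"angular":[0,0,0]},
    {"hand":1,"offset":[-10,28,13],"angular":[0,0,0]},
    {"hand":1,"offset":[-12,33,13],"angular":[0,0,0]}
  ]
}}

```text
time: 13.28
tool_pos: [0.4618, 0.124, 0.1554]
tcp_rot: [2.227, 2.216, 0.001]
wrist_force: [0.1, 0.8, 1.2]
width: 0.999
```

Call:
{"op": "drive_tool", "data": {
  "deltas": [
    {"hand":1,"offset":[-2,6,0],"angular":[0,0,0]},
    {"hand":1,"offset":[-4,12,0],"angular":[0,0,0]},
    {"hand":1,"offset":[-4.8,16.8,0],"angular":[0,0,0]},
    {"hand":1,"offset":[-4.8,16.8,-3],"angular":[0,0,0]},
    {"hand":1,"offset":[-4.8,16.8,-3],"angular":[0,0,0]},
    {"hand":1,"offset":[-4.8,16.8,-3],"angular":[0,0,0]}
  ]
}}

```text
time: 14.02
tool_pos: [0.4149, 0.2901, 0.1257]
tcp_rot: [2.227, 2.215, -0.0]
wrist_force: [0.4, 0.7, 0.2]
width: 0.998
```

Descend to tool z ≈ 0.047 and close.

Call:
{"op": "drive_tool", "data": {
  "deltas": [
    {"hand":1,"offset":[0,0.1,-3],"angular":[0,0,0]},
    {"hand":1,"offset":[0,0.1,-6],"angular":[0,0,0]},
    {"hand":1,"offset":[0,0.1,-7.8],"angular":[0,0,0]},
    {"hand":1,"offset":[0,0.1,-7.8],"angular":[0,0,0]},
    {"hand":1,"offset":[0,0.1,-7.8],"angular":[0,0,0]}
  ],
  "force": 30
}}

```text
time: 14.65
tool_pos: [0.4159, 0.2919, 0.0487]
tcp_rot: [2.227, 2.215, 0.003]
wrist_force: [0.2, -0.5, -0.3]
width: 1.0
```

Call:
{"op": "drive_tool", "data": {
  "deltas": [
    {"hand":0.3,"offset":[0,0,0],"angular":[0,0,0]},
    {"hand":0.3,"offset":[0,0,0],"angular":[0,0,0]},
    {"hand":0.3,"offset":[0,0,0],"angular":[0,0,0]},
    {"hand":0.2,"offset":[0,0,0],"angular":[0,0,0]},
    {"hand":0.1,"offset":[0,0,0],"angular":[0,0,0]},
    {"hand":0,"offset":[0,0,0],"angular":[0,0,0]},
    {"hand":0,"offset":[0,0,0],"angular":[0,0,0]},
    {"hand":0,"offset":[0,0,0],"angular":[0,0,0]}
  ]
}}

```text
time: 15.65
tool_pos: [0.4148, 0.2915, 0.0475]
tcp_rot: [2.227, 2.216, 0.0]
wrist_force: [0.0, -0.8, 0.5]
width: 0.087
```

Call:
{"op": "drive_tool", "data": {
  "deltas": [
    {"hand":0,"offset":[0,0,4],"angular":[0,0,0]},
    {"hand":0,"offset":[0,0,9],"angular":[0,0,0]},
    {"hand":0,"offset":[0,0,14],"angular":[0,0,-1.5]},
    {"hand":0,"offset":[0,0,19],"angular":[0,0,-2.9]},
    {"hand":0,"offset":[3,0.2,21],"angular":[0,0,-2.9]},
    {"hand":0,"offset":[6,0.4,21],"angular":[0,0,-2.9]},
    {"hand":0,"offset":[9,0.5,21],"angular":[0,0,-2.9]},
    {"hand":0,"offset":[12,0.5,21],"angular":[0,0,-2.9]}
  ]
}}

```text
time: 16.65
tool_pos: [0.5353, 0.2964, 0.2569]
tcp_rot: [-2.282, -2.159, 0.001]
wrist_force: [0.2, 0.1, -0.7]
width: 0.087
```

Call:
{"op": "drive_tool", "data": {
  "deltas": [
    {"hand":0,"offset":[3,0,0],"angular":[0,0,0]},
    {"hand":0,"offset":[6,0,0],"angular":[0,0,0]},
    {"hand":0,"offset":[7.7,0,0],"angular":[0,0,0]},
    {"hand":0,"offset":[7.7,0,0],"angular":[0,0,0]},
    {"hand":0,"offset":[7.7,0,0],"angular":[0,0,0]}
  ]
}}

```text
time: 17.27
tool_pos: [0.6108, 0.2965, 0.2572]
tcp_rot: [-2.281, -2.159, 0.002]
wrist_force: [-0.6, 0.4, -0.8]
width: 0.087
```

Run:
```python
from h import *
st=bot.read_state(); p=st["tool_pos"]; print(p,st["tcp_rot"],st["width"])
c=bot.read_camera("top"); s=bot.read_camera("side")
g=lambda x:(255*(x/255.)**.6).astype(np.uint8)
o=[]
for cam in(c,s):
    u,v=(proj(cam,[.6115,.297,.18])-[65,65]).astype(int); u=max(u,0); v=max(v,0)
    f=cv2.resize(g(cam["frame"])[v:v+130,u:u+130],None,fx=3,fy=3,interpolation=2)
    for y in(.19,.25,.297,.34,.405):
        q=(proj(cam,[.6115+.0555*(y-.297),y,.16])-[u,v])*3; cv2.circle(f,tuple(int(t) for t in q),2,(0,0,255),-1)
    o.append(f)
cv2.imwrite("pics/l.png",np.hstack(o))
```

```text
[0.61075671 0.29653979 0.25722166] [-2.28130528e+00 -2.15888039e+00  1.52588600e-03] 0.0871492124260042
```

View pics/l.png

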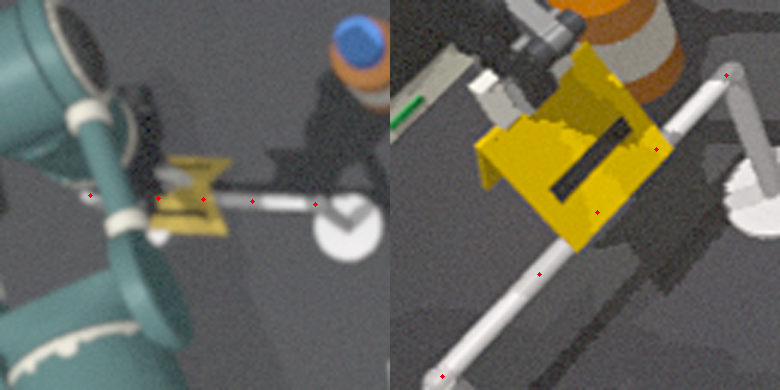

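Call:
{"op": "drive_tool", "data": {
  "deltas": [
    {"hand":0,"offset":[0.1,0,-3],"angular":[0,0,-0.2]},
    {"hand":0,"offset":[0.1,0,-6],"angular":[0,0,-0.2]},
    {"hand":0,"offset":[0.1,0,-8],"angular":[0,0,-0.2]},
    {"hand":0,"offset":[0.1,0,-9],"angular":[0,0,-0.2]},
    {"hand":0,"offset":[0.1,0,-10],"angular":[0,0,-0.2]},
    {"hand":0,"offset":[0.1,0,-10.3],"angular":[0,0,-0.2]},
    {"hand":0,"offset":[0.1,0,-10.3],"angular":[0,0,-0.2]}
  ]
}}

```text
time: 18.25
tool_pos: [0.613, 0.2966, 0.155]
tcp_rot: [2.286, 2.155, 0.001]
wrist_force: [-0.1, 0.1, -1.0]
width: 0.09
```

Call:
{"op": "drive_tool", "data": {
  "deltas": [
    {"hand":0,"offset":[0,0,-0.2],"angular":[0,0,0]},
    {"hand":0,"offset":[0,0,-0.3],"angular":[0,0,0]},
    {"hand":0,"offset":[0,0,-0.3],"angular":[0,0,0]}
  ]
}}

```text
time: 18.62
tool_pos: [0.6137, 0.2966, 0.1522]
tcp_rot: [2.285, 2.154, 0.003]
wrist_force: [2.2, 0.2, 1.0]
width: 0.085
```

Call:
{"op": "drive_tool", "data": {
  "deltas": [
    {"hand":0,"offset":[0.2,0,-0.1],"angular":[0,0,0]},
    {"hand":0,"offset":[0.2,0,-0.2],"angular":[0,0,0]},
    {"hand":0,"offset":[0.2,0,-0.2],"angular":[0,0,0]}
  ]
}}

```text
time: 19.0
tool_pos: [0.6146, 0.2965, 0.1502]
tcp_rot: [-2.286, -2.155, 0.0]
wrist_force: [-1.6, -0.3, 4.6]
width: 0.089
```

Seated (z 0.1502 with 4.6 N upward). Open slowly and rise.

Call:
{"op": "drive_tool", "data": {
  "deltas": [
    {"hand":0.1,"offset":[0,0,0.1],"angular":[0,0,0]},
    {"hand":0.2,"offset":[0,0,0.1],"angular":[0,0,0]},
    {"hand":0.3,"offset":[0,0,0.1],"angular":[0,0,0]},
    {"hand":0.4,"offset":[0,0,0.1],"angular":[0,0,0]},
    {"hand":0.4,"offset":[0,0,1],"angular":[0,0,0]},
    {"hand":0.4,"offset":[0,0,3],"angular":[0,0,0]},
    {"hand":0.4,"offset":[0,0,7],"angular":[0,0,0]},
    {"hand":0.4,"offset":[0,0,12],"angular":[0,0,0]}
  ]
}}

```text
time: 20.0
tool_pos: [0.6143, 0.2963, 0.2712]
tcp_rot: [-2.286, -2.155, 0.001]
wrist_force: [0.1, 0.6, 0.2]
width: 0.403
```

Call:
{"op": "drive_tool", "data": {
  "deltas": [
    {"hand":0.4,"offset":[-1,-6,0],"angular":[0,0,-10]},
    {"hand":0.4,"offset":[-2,-12,0],"angular":[0,0,-20]},
    {"hand":0.4,"offset":[-3,-18,0],"angular":[0,0,-30]},
    {"hand":0.4,"offset":[-4,-24,0],"angular":[0,0,-40]},
    {"hand":0.4,"offset":[-6,-30,0],"angular":[0,0,-50]},
    {"hand":0.4,"offset":[-8,-36,0],"angular":[0,0,-60]},
    {"hand":0.4,"offset":[-10,-42,0],"angular":[0,0,-61]},
    {"hand":0.4,"offset":[-12,-48,0],"angular":[0,0,-61]}
  ]
}}

```text
time: 21.0
tool_pos: [0.4954, -0.1827, 0.2719]
tcp_rot: [3.061, 0.696, 0.005]
wrist_force: [0.5, -0.5, 0.7]
width: 0.398
```

Run:
```python
from h import *
np.set_printoptions(precision=4,suppress=True)
st=bot.read_state(); p=st["tool_pos"]; print(p,st["tcp_rot"])
c=bot.read_camera("top"); s=bot.read_camera("side")
a=cv2.resize(c["frame"][150:210,85:215],None,fx=3,fy=3,interpolation=2)
b=cv2.resize(s["frame"][250:390,60:190],None,fx=3,fy=3,interpolation=2)
cv2.imwrite("pics/m.png",np.hstack([np.vstack([a,np.zeros((240,390,3),np.uint8)]),b]))
def tri(a,b):
    P=[k["mtx"]@np.c_[k["R"],k["t"]] for k in(c,s)]; X=cv2.triangulatePoints(P[0],P[1],np.array(a,float),np.array(b,float)); return (X[:3]/X[3]).ravel()
# key bow
for cam,nm in((c,'t'),(s,'s')):
    u,v=proj(cam,[.4345,-.346,.085]).astype(int); h=cv2.cvtColor(cam["frame"],cv2.COLOR_BGR2HSV); r=((h[...,0]<9)|(h[...,0]>170))&(h[...,1]>130)&(h[...,2]>60)
    m=np.zeros_like(r); m[v-18:v+18,u-18:u+18]=1; y,x=np.nonzero(r&m); print(nm,len(x),x.mean(),y.mean())
```

```text
[ 0.4954 -0.1827  0.2719] [3.0612 0.6963 0.0048]
t 62 359.56451612903226 238.08064516129033
s 232 349.35775862068965 162.94396551724137
```

View pics/m.png

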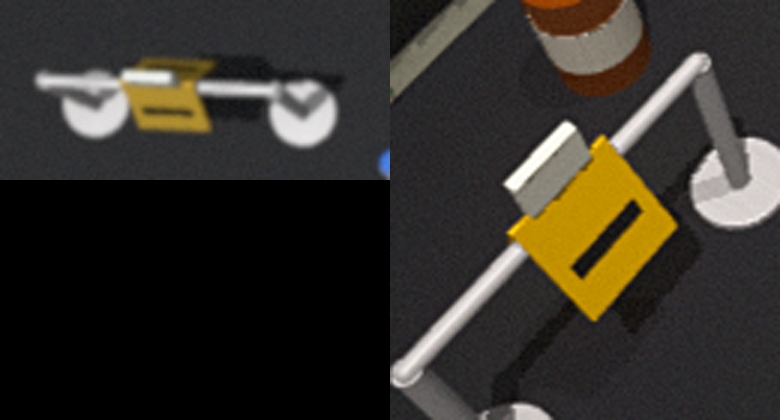

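Run:
```python
from h import *
np.set_printoptions(precision=4,suppress=True,linewidth=150)
c=bot.read_camera("top"); s=bot.read_camera("side")
for cam,(u0,v0,u1,v1) in((s,(341,152,362,172)),(c,(349,228,370,248))):
    print(cam["frame"][v0:v1,u0:u1,2])
for q in ((351.2,156.9),): print(ray(s,q,.097))
# lock via far-edge-free: stand top face by brightness
h=cv2.cvtColor(c["frame"],cv2.COLOR_BGR2HSV); print(c["frame"][226:252,346:374,0])
```

```text
[[ 46  47  49  50  40  47  47  46  42  44  49  47  41  34  21  16  22  14   8   0   0]
 [ 47  44  47  41  47  43  40  38  46  40  43  44  32  36  21  17  12  10   9   9  12]
 [ 47  46  36  44  47  42  42  41  33  35  36  35  32  26  16  14  14   9   0   0   1]
 [ 49  45  57  98 110 107 112 105  80  81  79  77  80  72  73  71  65   8   0   4   0]
 [ 42  42  87 179 233 232 228 230 234 231 230 231 232 230 233 235 210  75   0   1   3]
 [ 44  45  85 179 231 227 223 225 226 225 225 226 227 223 227 230 215 106   9   0   0]
 [ 43  50  72 125 141 141 150 162 165 168 165 167 166 165 174 198 179  78   5   0   0]
 [ 49  42  60 100 104 106 100 109 106 108 107 102 103  94  87 103  80  22   0   0   2]
 [ 47  43  70 101 107 104 103 105 104 106 100 102 103 102 104 102  92  23   0   0   6]
 [ 41  51  82 111 106 109 107 104 105 102 105 103 104 106 108 112  95  33  19  13  12]
 [ 43  52  82 104 107 105 102 105 108 105 110 106 104 109 101 106  73  39  29  40  36]
 [ 39  52  93 109 106 106 102 103 109 103 103 106 111 108 108 103  66  39  38  34  37]
 [ 21  53  96 108 112 104 110 109 104 105 107 105 103 11
[... 4698 characters left out ...]
  52  54]
 [ 49  45  53  85 123 178 219 229 231 230 228 225 223 222 219 219 214 206 195 181 155 132 108  87  67  50  52  54]
 [ 52  45  55  76 109 162 211 227 229 230 228 226 225 222 210 194 181 157 131 112  89  73  60  57  55  49  51  53]
 [ 53  46  49  64  94 143 198 224 227 226 222 209 197 180 157 132 115  90  70  64  52  52  50  55  53  53  52  52]
 [ 48  47  53  62  83 118 175 209 207 194 182 156 133 112  92  73  61  53  52  53  52  53  50  51  46  48  51  50]
 [ 48  51  50  53  70  94 133 157 151 132 113  89  70  64  54  53  52  53  50  52  51  47  51  52  49  52  52  55]
 [ 50  47  49  53  58  69  86  94  81  73  61  53  55  52  52  54  53  52  54  53  55  56  52  55  49  52  55  56]]
```

Run:
```python
from h import *
c=bot.read_camera("top"); s=bot.read_camera("side")
print(ray(s,(350.6,156.6),.097), ray(c,(361,238),.097),ray(c,(359,232),.097)-ray(c,(363,243),.097))
st=bot.read_state(); print(st["tool_pos"])
```

```text
[ 0.43481856 -0.35078023  0.097     ] [ 0.43476939 -0.34951443  0.097     ] [0.03273023 0.0108896  0.        ]
[ 0.49628391 -0.1800387   0.27060103]
```

Call:
{"op": "drive_tool", "data": {
  "deltas": [
    {"hand":0.5,"offset":[-2,-6,-2],"angular":[0,0,-5]},
    {"hand":0.5,"offset":[-4,-12,-4],"angular":[0,0,-5]},
    {"hand":0.5,"offset":[-6.1,-17,-8],"angular":[0,0,-5]},
    {"hand":0.5,"offset":[-6.1,-17,-12],"angular":[0,0,-5]},
    {"hand":0.5,"offset":[-6.1,-17,-14],"angular":[0,0,-5]},
    {"hand":0.5,"offset":[-6.1,-17,-14],"angular":[0,0,-5]}
  ],
  "force": 40
}}

```text
time: 22.05
tool_pos: [0.4347, -0.3483, 0.128]
tcp_rot: [-3.087, -0.565, 0.003]
wrist_force: [-0.6, -0.5, 0.6]
width: 0.502
```

Call:
{"op": "drive_tool", "data": {
  "deltas": [
    {"hand":0.5,"offset":[0,0,-3],"angular":[0,0,0]},
    {"hand":0.5,"offset":[0,0,-6],"angular":[0,0,0]},
    {"hand":0.5,"offset":[0,0,-9],"angular":[0,0,0]},
    {"hand":0.5,"offset":[0,0,-9.8],"angular":[0,0,0]},
    {"hand":0.5,"offset":[0,0,-9.8],"angular":[0,0,0]},
    {"hand":0.5,"offset":[0,0,-9.8],"angular":[0,0,0]},
    {"hand":0.5,"offset":[0,0,-9.8],"angular":[0,0,0]}
  ]
}}

```text
time: 22.92
tool_pos: [0.4357, -0.3515, 0.033]
tcp_rot: [3.089, 0.562, 0.003]
wrist_force: [-0.1, 1.0, -0.5]
width: 0.501
```

Call:
{"op": "drive_tool", "data": {
  "deltas": [
    {"hand":0.4,"offset":[-0.1,0.1,-0.4],"angular":[0,0,0]},
    {"hand":0.3,"offset":[-0.1,0.1,-0.4],"angular":[0,0,0]},
    {"hand":0.2,"offset":[-0.1,0.1,-0.4],"angular":[0,0,0]},
    {"hand":0.1,"offset":[-0.1,0.1,-0.4],"angular":[0,0,0]},
    {"hand":0,"offset":[-0.1,0.1,-0.4],"angular":[0,0,0]},
    {"hand":0,"offset":[-0.1,0.1,-0.4],"angular":[0,0,0]},
    {"hand":0,"offset":[-0.1,0.1,-0.4],"angular":[0,0,0]},
    {"hand":0,"offset":[-0.1,0.1,-0.4],"angular":[0,0,0]}
  ]
}}

```text
time: 23.92
tool_pos: [0.4337, -0.3497, 0.0275]
tcp_rot: [3.091, 0.563, 0.0]
wrist_force: [0.1, 0.2, 0.8]
width: 0.112
```

```bash
python3 -c "
from workcell import bot
s=bot.read_state(); print(s['tool_pos'],s['tcp_rot'],s['wrist_force'],s['torque'],s['width'])"
```

```text
[ 0.43367497 -0.34974073  0.02745477] [3.09075041e+00 5.62546895e-01 4.18413459e-05] [0.09502206 0.17820258 0.75131003] [-0.02781422  0.02761036 -0.01394182] 0.11163412105728378
```

Call:
{"op": "drive_tool", "data": {
  "deltas": [
    {"hand":0,"offset":[0,0,1],"angular":[0,0,0]},
    {"hand":0,"offset":[0,0,3],"angular":[0,0,0]},
    {"hand":0,"offset":[0,0,6],"angular":[0,0,0]},
    {"hand":0,"offset":[0,0,9],"angular":[0,0,0]},
    {"hand":0,"offset":[4,3,10],"angular":[0,0,0]},
    {"hand":0,"offset":[8,6,10],"angular":[0,0,0]},
    {"hand":0,"offset":[12,9,10],"angular":[0,0,0]},
    {"hand":0,"offset":[15.2,11.7,10],"angular":[0,0,0]}
  ]
}}

```text
time: 24.92
tool_pos: [0.5872, -0.2314, 0.1283]
tcp_rot: [3.09, 0.563, 0.001]
wrist_force: [-0.6, -0.6, -0.7]
width: 0.113
```

Call:
{"op": "drive_tool", "data": {
  "deltas": [
    {"hand":0,"offset":[0,0,0],"angular":[0,0,0]},
    {"hand":0,"offset":[0,0,0],"angular":[0,0,0]},
    {"hand":0,"offset":[0,0,0],"angular":[0,0,0]}
  ]
}}

```text
time: 25.3
tool_pos: [0.5847, -0.2334, 0.1275]
tcp_rot: [-3.091, -0.561, 0.001]
wrist_force: [-0.1, -0.4, -0.4]
width: 0.115
```

Run:
```python
from h import *
np.set_printoptions(precision=4,suppress=True)
st=bot.read_state(); p=st["tool_pos"]; print(p,st["tcp_rot"],st["width"])
c=bot.read_camera("top"); s=bot.read_camera("side")
g=lambda x:(255*(x/255.)**.6).astype(np.uint8)
o=[]
for cam in(s,c):
    u,v=(proj(cam,[.5864,-.2328,.09])-40).astype(int)
    f=cv2.resize(g(cam["frame"])[v:v+80,u:u+80],None,fx=5,fy=5,interpolation=2)
    for X,k in(((.5866,-.233,.06),(0,0,255)),((p[0],p[1],p[2]-.0225),(0,255,0))):
        q=(proj(cam,X)-[u,v])*5; cv2.circle(f,tuple(int(t) for t in q),2,k,-1)
    o.append(f)
cv2.imwrite("pics/n.png",np.hstack(o))
```

```text
[ 0.5847 -0.2334  0.1275] [-3.0911 -0.5608  0.0008] 0.11495506944656905
```

View pics/n.png

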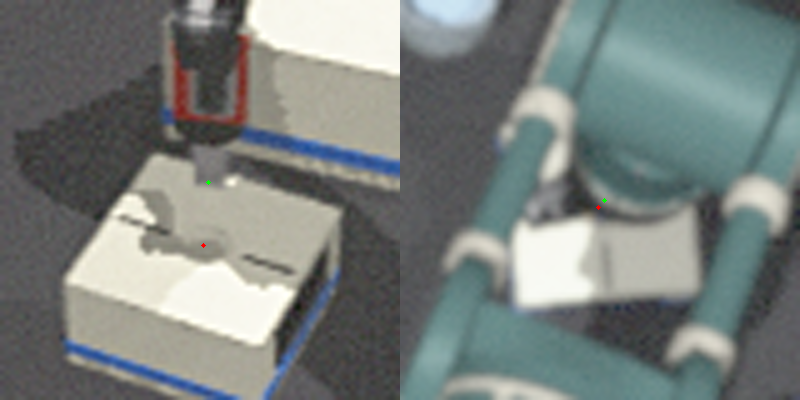

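Call:
{"op": "drive_tool", "data": {
  "deltas": [
    {"hand":0,"offset":[0.15,0.05,-2],"angular":[0,0,0]},
    {"hand":0,"offset":[0.15,0.05,-4.2],"angular":[0,0,0]},
    {"hand":0,"offset":[0.15,0.05,-5],"angular":[0,0,0]},
    {"hand":0,"offset":[0.15,0.05,-5.5],"angular":[0,0,0]},
    {"hand":0,"offset":[0.15,0.05,-5.5],"angular":[0,0,0]}
  ]
}}

```text
time: 26.02
tool_pos: [0.5869, -0.2322, 0.0721]
tcp_rot: [-3.091, -0.562, 0.001]
wrist_force: [0.7, -0.6, 0.1]
width: 0.11
```

```bash
cat > st.py <<'E'
from workcell import bot
import numpy as np
s=bot.read_state(); r=s['tcp_rot']; print('t',round(s['time'],2),'p',s['tool_pos'].round(4),'yaw',round(np.degrees(2*np.arctan2(r[1],r[0])),1),'F',s['wrist_force'].round(1),'M',s['torque'].round(3),'w',round(s['width'],3),'q6',s['q'][5].round(2))
E
python3 st.py
```

```text
t 26.02 p [ 0.5869 -0.2322  0.0721] yaw -339.4 F [ 0.7 -0.6  0.1] M [ 0.041 -0.017  0.021] w 0.11 q6 0.79
```

Call:
{"op": "drive_tool", "data": {
  "deltas": [
    {"hand":0,"offset":[0,0,-0.5],"angular":[0,0,0]},
    {"hand":0,"offset":[0,0,-1],"angular":[0,0,0]},
    {"hand":0,"offset":[0,0,-1],"angular":[0,0,0]},
    {"hand":0,"offset":[0,0,-1],"angular":[0,0,0]}
  ]
}}

```text
time: 26.52
tool_pos: [0.5871, -0.2326, 0.0625]
tcp_rot: [3.09, 0.562, -0.0]
wrist_force: [-0.2, -1.9, -1.8]
width: 0.11
```

Call:
{"op": "drive_tool", "data": {
  "deltas": [
    {"hand":0,"offset":[0,0,-0.4],"angular":[0,0,0]},
    {"hand":0,"offset":[0,0,-0.8],"angular":[0,0,0]},
    {"hand":0,"offset":[0,0,-0.8],"angular":[0,0,0]},
    {"hand":0,"offset":[0,0,-0.8],"angular":[0,0,0]}
  ]
}}

```text
time: 27.02
tool_pos: [0.5878, -0.2332, 0.0544]
tcp_rot: [3.089, 0.562, 0.002]
wrist_force: [0.9, -4.6, -0.6]
width: 0.112
```

```bash
python3 st.py
```

```text
t 27.02 p [ 0.5878 -0.2332  0.0544] yaw 20.6 F [ 0.9 -4.6 -0.6] M [-1.02  -0.274 -0.053] w 0.112 q6 0.79
```

Call:
{"op": "drive_tool", "data": {
  "deltas": [
    {"hand":0,"offset":[0.05,-0.1,-0.2],"angular":[0,0,0]},
    {"hand":0,"offset":[0.05,-0.1,-0.4],"angular":[0,0,0]},
    {"hand":0,"offset":[0.05,-0.1,-0.4],"angular":[0,0,0]}
  ]
}}

```text
time: 27.4
tool_pos: [0.5877, -0.2334, 0.0502]
tcp_rot: [3.091, 0.563, 0.0]
wrist_force: [1.7, -4.0, -0.7]
width: 0.115
```

Call:
{"op": "drive_tool", "data": {
  "deltas": [
    {"hand":0,"offset":[0,0,-0.3],"angular":[0,0,0]},
    {"hand":0,"offset":[0,0,-0.5],"angular":[0,0,0]},
    {"hand":0,"offset":[0,0,-0.5],"angular":[0,0,0]}
  ]
}}

```text
time: 27.78
tool_pos: [0.5877, -0.2334, 0.0452]
tcp_rot: [3.091, 0.563, 0.0]
wrist_force: [0.2, -3.8, -0.4]
width: 0.112
```

```bash
python3 st.py
```

```text
t 27.77 p [ 0.5877 -0.2334  0.0452] yaw 20.6 F [ 0.2 -3.8 -0.4] M [-1.042 -0.245 -0.017] w 0.112 q6 0.79
```

Call:
{"op": "drive_tool", "data": {
  "deltas": [
    {"hand":0,"offset":[0,-0.07,-0.1],"angular":[0,0,0]},
    {"hand":0,"offset":[0,-0.07,-0.2],"angular":[0,0,0]},
    {"hand":0,"offset":[0,-0.07,-0.2],"angular":[0,0,0]}
  ]
}}

```text
time: 28.15
tool_pos: [0.5873, -0.2335, 0.0431]
tcp_rot: [-3.09, -0.562, 0.001]
wrist_force: [0.6, -2.5, -0.7]
width: 0.113
```

```bash
python3 st.py
```

```text
t 28.15 p [ 0.5873 -0.2335  0.0431] yaw -339.4 F [ 0.6 -2.5 -0.7] M [-0.418 -0.12  -0.05 ] w 0.113 q6 0.79
```

Call:
{"op": "drive_tool", "data": {
  "deltas": [
    {"hand":0,"offset":[0,0,-0.1],"angular":[0,0,0]},
    {"hand":0,"offset":[0,0,-0.1],"angular":[0,0,0]}
  ]
}}

```text
time: 28.4
tool_pos: [0.5874, -0.2335, 0.0424]
tcp_rot: [-3.09, -0.562, 0.001]
wrist_force: [-1.0, -1.0, 2.6]
width: 0.112
```

Call:
{"op": "drive_tool", "data": {
  "deltas": [
    {"hand":0,"offset":[0,0,-0.1],"angular":[0,0,0]},
    {"hand":0,"offset":[0,0,-0.1],"angular":[0,0,0]}
  ]
}}

```text
time: 28.65
tool_pos: [0.5874, -0.2336, 0.0424]
tcp_rot: [-3.09, -0.562, 0.001]
wrist_force: [-3.1, -0.9, 7.2]
width: 0.11
```

```bash
python3 st.py
```

```text
t 28.65 p [ 0.5874 -0.2336  0.0424] yaw -339.4 F [-3.1 -0.9  7.2] M [-0.06   0.464 -0.019] w 0.11 q6 0.79
```

Call:
{"op": "drive_tool", "data": {
  "deltas": [
    {"hand":0,"offset":[0,0,0.1],"angular":[0,0,-5]},
    {"hand":0,"offset":[0,0,0.1],"angular":[0,0,-10]},
    {"hand":0,"offset":[0,0,0.1],"angular":[0,0,-15]},
    {"hand":0,"offset":[0,0,0.1],"angular":[0,0,-15]}
  ]
}}

```text
time: 29.15
tool_pos: [0.5875, -0.2336, 0.0425]
tcp_rot: [-3.137, -0.156, 0.0]
wrist_force: [-0.2, -1.4, 2.2]
width: 0.111
```

```bash
python3 st.py
```

```text
t 29.15 p [ 0.5875 -0.2336  0.0425] yaw -354.3 F [-0.2 -1.4  2.2] M [-0.19   0.124  0.054] w 0.111 q6 1.05
```

Call:
{"op": "drive_tool", "data": {
  "deltas": [
    {"hand":0,"offset":[0,0,0],"angular":[0,0,-5]},
    {"hand":0,"offset":[0,0,0],"angular":[0,0,-10]},
    {"hand":0,"offset":[0,0,0],"angular":[0,0,-15]},
    {"hand":0,"offset":[0,0,0],"angular":[0,0,-15]}
  ]
}}

```text
time: 29.65
tool_pos: [0.5876, -0.2332, 0.0425]
tcp_rot: [-3.13, 0.253, 0.001]
wrist_force: [-0.4, 0.7, 2.8]
width: 0.111
```

```bash
python3 st.py
```

```text
t 29.65 p [ 0.5876 -0.2332  0.0425] yaw 350.8 F [-0.4  0.7  2.8] M [0.209 0.13  0.08 ] w 0.111 q6 1.31
```

Call:
{"op": "drive_tool", "data": {
  "deltas": [
    {"hand":0,"offset":[0,0,0],"angular":[0,0,-5]},
    {"hand":0,"offset":[0,0,0],"angular":[0,0,-5]},
    {"hand":0,"offset":[0,0,0],"angular":[0,0,-5]}
  ]
}}

```text
time: 30.02
tool_pos: [0.5876, -0.2332, 0.0424]
tcp_rot: [-3.116, 0.389, 0.001]
wrist_force: [-0.2, 2.8, 3.9]
width: 0.111
```

```bash
python3 st.py
```

```text
t 30.02 p [ 0.5876 -0.2332  0.0424] yaw 345.8 F [-0.2  2.8  3.9] M [0.638 0.076 0.106] w 0.111 q6 1.4
```

Call:
{"op": "drive_tool", "data": {
  "deltas": [
    {"hand":0,"offset":[0,0.05,0.1],"angular":[0,0,-2]},
    {"hand":0,"offset":[0,0.05,0.1],"angular":[0,0,-4]},
    {"hand":0,"offset":[0,0.05,0.1],"angular":[0,0,-4]}
  ]
}}

```text
time: 30.4
tool_pos: [0.5874, -0.2331, 0.0426]
tcp_rot: [-3.101, 0.502, 0.001]
wrist_force: [2.6, 2.2, -4.7]
width: 0.112
```

```bash
python3 st.py
```

```text
t 30.4 p [ 0.5874 -0.2331  0.0426] yaw 341.6 F [ 2.6  2.2 -4.7] M [ 0.441 -0.528  0.085] w 0.112 q6 1.47
```

Call:
{"op": "drive_tool", "data": {
  "deltas": [
    {"hand":0,"offset":[0,0,0],"angular":[0,0,-2]},
    {"hand":0,"offset":[0,0,0],"angular":[0,0,-4]},
    {"hand":0,"offset":[0,0,0],"angular":[0,0,-4]}
  ]
}}

```text
time: 30.78
tool_pos: [0.5873, -0.233, 0.0428]
tcp_rot: [-3.081, 0.61, 0.001]
wrist_force: [3.0, 3.0, -6.4]
width: 0.114
```

```bash
python3 st.py
```

```text
t 30.77 p [ 0.5873 -0.233   0.0428] yaw 337.6 F [ 3.   3.  -6.4] M [ 0.646 -0.584  0.089] w 0.114 q6 1.54
```

Call:
{"op": "drive_tool", "data": {
  "deltas": [
    {"hand":0,"offset":[0,0,0],"angular":[0,0,-2]},
    {"hand":0,"offset":[0,0,0],"angular":[0,0,-4]},
    {"hand":0,"offset":[0,0,0],"angular":[0,0,-4]}
  ]
}}

```text
time: 31.15
tool_pos: [0.5873, -0.233, 0.043]
tcp_rot: [-3.058, 0.717, 0.001]
wrist_force: [2.0, 4.0, -6.9]
width: 0.11
```

```bash
python3 st.py
```

```text
t 31.15 p [ 0.5873 -0.233   0.043 ] yaw 333.6 F [ 2.   4.  -6.9] M [ 0.881 -0.591  0.128] w 0.11 q6 1.61
```

Call:
{"op": "drive_tool", "data": {
  "deltas": [
    {"hand":0,"offset":[0,0,-0.1],"angular":[0,0,-2]},
    {"hand":0,"offset":[0,0,-0.1],"angular":[0,0,-4]},
    {"hand":0,"offset":[0,0,-0.1],"angular":[0,0,-4]}
  ]
}}

```text
time: 31.52
tool_pos: [0.5875, -0.2329, 0.0429]
tcp_rot: [-3.031, 0.825, 0.001]
wrist_force: [1.1, 4.8, -5.2]
width: 0.114
```

```bash
python3 st.py
```

```text
t 31.52 p [ 0.5875 -0.2329  0.0429] yaw 329.5 F [ 1.1  4.8 -5.2] M [ 1.164 -0.348  0.138] w 0.114 q6 1.68
```

Call:
{"op": "drive_tool", "data": {
  "deltas": [
    {"hand":0,"offset":[0,0,0],"angular":[0,0,-2]},
    {"hand":0,"offset":[0,0,0],"angular":[0,0,-4]},
    {"hand":0,"offset":[0,0,0],"angular":[0,0,-4]}
  ]
}}

```text
time: 31.9
tool_pos: [0.5876, -0.2328, 0.0429]
tcp_rot: [-3.0, 0.93, 0.001]
wrist_force: [1.8, 5.3, -4.8]
width: 0.115
```

```bash
python3 st.py
```

```text
t 31.9 p [ 0.5876 -0.2328  0.0429] yaw 325.5 F [ 1.8  5.3 -4.8] M [ 1.208 -0.327  0.114] w 0.115 q6 1.75
```

Call:
{"op": "drive_tool", "data": {
  "deltas": [
    {"hand":0,"offset":[0,0,0],"angular":[0,0,-2]},
    {"hand":0,"offset":[0,0,0],"angular":[0,0,-4]},
    {"hand":0,"offset":[0,0,0],"angular":[0,0,-4]}
  ]
}}

```text
time: 32.28
tool_pos: [0.5876, -0.2327, 0.0429]
tcp_rot: [-2.966, 1.034, 0.001]
wrist_force: [1.5, 5.8, -4.5]
width: 0.111
```

```bash
python3 st.py
```

```text
t 32.27 p [ 0.5876 -0.2327  0.0429] yaw 321.6 F [ 1.5  5.8 -4.5] M [ 1.265 -0.345  0.274] w 0.111 q6 1.82
```

Call:
{"op": "drive_tool", "data": {
  "deltas": [
    {"hand":0,"offset":[0,0.1,-0.05],"angular":[0,0,-1]},
    {"hand":0,"offset":[0,0.1,-0.05],"angular":[0,0,-2]},
    {"hand":0,"offset":[0,0.1,-0.05],"angular":[0,0,-2]}
  ]
}}

```text
time: 32.65
tool_pos: [0.5878, -0.2325, 0.0427]
tcp_rot: [2.948, -1.084, 0.001]
wrist_force: [1.2, 4.3, -0.2]
width: 0.115
```

```bash
python3 st.py
```

```text
t 32.65 p [ 0.5878 -0.2325  0.0427] yaw -40.4 F [ 1.2  4.3 -0.2] M [ 1.005 -0.028  0.36 ] w 0.115 q6 1.86
```

Call:
{"op": "drive_tool", "data": {
  "deltas": [
    {"hand":0,"offset":[0,0,0],"angular":[0,0,-1]},
    {"hand":0,"offset":[0,0,0],"angular":[0,0,-2]},
    {"hand":0,"offset":[0,0,0],"angular":[0,0,-2]}
  ]
}}

```text
time: 33.02
tool_pos: [0.588, -0.2325, 0.0425]
tcp_rot: [2.929, -1.136, 0.001]
wrist_force: [-0.3, 4.2, 2.5]
width: 0.109
```

```bash
python3 st.py
```

```text
t 33.02 p [ 0.588  -0.2325  0.0425] yaw -42.4 F [-0.3  4.2  2.5] M [1.116 0.038 0.398] w 0.109 q6 1.89
```

Call:
{"op": "drive_tool", "data": {
  "deltas": [
    {"hand":0,"offset":[0,0.1,0],"angular":[0,0,2]},
    {"hand":0,"offset":[0,0.1,0.05],"angular":[0,0,3]},
    {"hand":0,"offset":[0,0.1,0.05],"angular":[0,0,3]}
  ]
}}

```text
time: 33.4
tool_pos: [0.5879, -0.2321, 0.0426]
tcp_rot: [2.957, -1.058, 0.001]
wrist_force: [0.0, 1.2, 1.3]
width: 0.114
```

```bash
python3 st.py
```

```text
t 33.4 p [ 0.5879 -0.2321  0.0426] yaw -39.4 F [0.  1.2 1.3] M [ 0.245 -0.024  0.323] w 0.114 q6 1.84
```

Call:
{"op": "drive_tool", "data": {
  "deltas": [
    {"hand":0.15,"offset":[0,0,0],"angular":[0,0,0]},
    {"hand":0.25,"offset":[0,0,0],"angular":[0,0,0]},
    {"hand":0.4,"offset":[0,0,0],"angular":[0,0,0]},
    {"hand":0.5,"offset":[0,0,0],"angular":[0,0,0]},
    {"hand":0.5,"offset":[0,0,2],"angular":[0,0,0]},
    {"hand":0.5,"offset":[0,0,6],"angular":[0,0,0]},
    {"hand":0.5,"offset":[0,0,12],"angular":[0,0,0]},
    {"hand":0.5,"offset":[0,0,16],"angular":[0,0,0]}
  ]
}}

```text
time: 34.4
tool_pos: [0.5891, -0.232, 0.2077]
tcp_rot: [2.958, -1.058, 0.009]
wrist_force: [0.7, 0.5, 0.6]
width: 0.5
```

```bash
python3 st.py
```

```text
t 34.4 p [ 0.5891 -0.232   0.2077] yaw -39.4 F [0.7 0.5 0.6] M [-0.016 -0.057 -0.042] w 0.5 q6 1.84
```

Call:
{"op": "drive_tool", "data": {
  "deltas": [
    {"hand":0.5,"offset":[-2,4,0],"angular":[0,0,10]},
    {"hand":0.5,"offset":[-4,8,0],"angular":[0,0,20]},
    {"hand":0.5,"offset":[-6,13,0],"angular":[0,0,30]},
    {"hand":0.5,"offset":[-8,18,-2],"angular":[0,0,40]},
    {"hand":0.5,"offset":[-10,23,-3],"angular":[0,0,50]},
    {"hand":0.5,"offset":[-12,28,-4],"angular":[0,0,60]},
    {"hand":0.5,"offset":[-14,31,-5],"angular":[0,0,70]},
    {"hand":0.5,"offset":[-15.3,33.2,-6],"angular":[0,0,80]}
  ],
  "force": 30
}}

```text
time: 35.4
tool_pos: [0.4342, 0.1021, 0.1438]
tcp_rot: [2.942, 1.101, 0.004]
wrist_force: [0.8, 0.4, -0.7]
width: 0.504
```

Call:
{"op": "drive_tool", "data": {
  "deltas": [
    {"hand":0.5,"offset":[0,0,0],"angular":[0,0,10]},
    {"hand":0.5,"offset":[0,0,0],"angular":[0,0,10]},
    {"hand":0.5,"offset":[0,0,0],"angular":[0,0,10]}
  ]
}}

```text
time: 35.78
tool_pos: [0.4354, 0.1005, 0.1435]
tcp_rot: [2.842, 1.339, 0.003]
wrist_force: [0.8, 0.3, -0.5]
width: 0.503
```

```bash
python3 st.py
cat > key.py <<'E'
from h import *
np.set_printoptions(precision=4,suppress=True,linewidth=150)
c=bot.read_camera("top"); s=bot.read_camera("side")
for cam,n in((c,'t'),(s,'s')):
    u,v=proj(cam,[.5876,-.2327,.095]).astype(int); h=cv2.cvtColor(cam["frame"],cv2.COLOR_BGR2HSV); r=((h[...,0]<9)|(h[...,0]>170))&(h[...,1]>110)&(h[...,2]>60)
    m=np.zeros_like(r); m[v-22:v+22,u-22:u+22]=1; y,x=np.nonzero(r&m)
    b=r&m&(h[...,2]>170); yb,xb=np.nonzero(b)
    print(n,len(x),'bbox',x.min(),y.min(),x.max(),y.max())
    if len(xb): 
        k=cv2.minAreaRect(np.c_[xb,yb].astype(np.float32)); print(' bright',len(xb),k, 'ctr @.112',ray(cam,(xb.mean(),yb.mean()),.112),[ray(cam,q,.112)[:2].round(3).tolist() for q in cv2.boxPoints(k)])
    print(' proj bow top',proj(cam,[.5876,-.2327,.112]))
E
python3 key.py
```

```text
t 35.77 p [0.4354 0.1005 0.1435] yaw 50.4 F [ 0.8  0.3 -0.5] M [-0.047  0.01  -0.026] w 0.503 q6 0.86
t 57 bbox 317 182 324 193
 bright 31 ((321.1999816894531, 186.59999084472656), (2.683281421661377, 10.733125686645508), 26.56505012512207) ctr @.112 [ 0.588  -0.2333  0.112 ] [[0.576, -0.223], [0.604, -0.237], [0.6, -0.245], [0.572, -0.23]]
 proj bow top [320.9054 186.7425]Traceback (most recent call last):
  File "key.py", line 8, in <module>
    print(n,len(x),'bbox',x.min(),y.min(),x.max(),y.max())
                          ~~~~~^^
    return umr_minimum(a, axis, None, out, keepdims, initial, where)
ValueError: zero-size array to reduction operation minimum which has no identity
```

Call:
{"op": "drive_tool", "data": {
  "deltas": [
    {"hand":0.5,"offset":[0,0,-4],"angular":[0,0,0]},
    {"hand":0.5,"offset":[0,0,-8],"angular":[0,0,0]},
    {"hand":0.5,"offset":[0,0,-9.9],"angular":[0,0,0]},
    {"hand":0.5,"offset":[0,0,-9.9],"angular":[0,0,0]},
    {"hand":0.5,"offset":[0,0,-9.9],"angular":[0,0,0]}
  ]
}}

```text
time: 36.5
tool_pos: [0.4357, 0.1006, 0.0444]
tcp_rot: [2.84, 1.342, 0.002]
wrist_force: [1.2, -0.0, -0.1]
width: 0.498
```

Call:
{"op": "drive_tool", "data": {
  "deltas": [
    {"hand":0.35,"offset":[0,0,0],"angular":[0,0,0]},
    {"hand":0.25,"offset":[0,0,0],"angular":[0,0,0]},
    {"hand":0.15,"offset":[0,0,0],"angular":[0,0,0]},
    {"hand":0,"offset":[0,0,0],"angular":[0,0,0]},
    {"hand":0,"offset":[0,0,0],"angular":[0,0,0]},
    {"hand":0,"offset":[0,0,0],"angular":[0,0,0]}
  ]
}}

```text
time: 37.25
tool_pos: [0.4355, 0.1007, 0.0444]
tcp_rot: [2.839, 1.343, 0.002]
wrist_force: [-1.3, 0.3, 5.8]
width: 0.2
```

```bash
python3 st.py
python3 - <<'E'
from h import *
np.set_printoptions(precision=4,suppress=True)
c=bot.read_camera("top"); s=bot.read_camera("side")
# key yaw from red-weighted PCA of the bright strip
f=c["frame"][172:202,306:336].astype(float); w=np.clip(f[...,2]-1.5*f[...,1]-60,0,None); y,x=np.mgrid[0:30,0:30]
w/=w.sum(); mx,my=(w*x).sum(),(w*y).sum(); C=np.cov(np.c_[x.ravel(),y.ravel()].T,aweights=w.ravel()); e,V=np.linalg.eigh(C); d=V[:,1]; print('key ctr',ray(c,(mx+306,my+172),.112),'yaw',np.degrees(np.arctan2(*( (ray(c,(mx+306+d[0],my+172+d[1]),.112)-ray(c,(mx+306,my+172),.112))[[1,0]]))))
lab=dict(red=[(0,130,80),(9,255,255)],yellow=[(22,130,80),(35,255,255)],green=[(45,100,50),(85,255,255)],blue=[(100,120,50),(130,255,255)])
for n,p in dict(red=(.4721,-.0094),yellow=(.6901,.0035),green=(.4615,-.1238),blue=(.5909,.0014)).items():
    for cam in(c,s):
        u,v=proj(cam,[*p,.027]).astype(int); R=12
        for b in blobs(cam,(u-R,v-R,u+R,v+R),(8,90,80),(21,255,255),4)[:2]: print(n,b[0],ray(cam,b[1],.027))
E
```

```text
t 37.25 p [0.4355 0.1007 0.0444] yaw 50.6 F [-1.3  0.3  5.8] M [-0.069  0.11  -0.021] w 0.2 q6 0.86
key ctr [ 0.585  -0.2318  0.112 ] yaw 148.82283714964183
red 10 [ 0.4721 -0.0094  0.027 ]
yellow 9 [0.6901 0.0035 0.027 ]
yellow 25 [0.6895 0.0026 0.027 ]
green 11 [ 0.461  -0.1239  0.027 ]
green 25 [ 0.4607 -0.1246  0.027 ]
blue 25 [ 0.5898 -0.0316  0.027 ]
```

Call:
{"op": "drive_tool", "data": {
  "deltas": [
    {"hand":0,"offset":[0,0,2],"angular":[0,0,0]},
    {"hand":0,"offset":[0,0,5],"angular":[0,0,0]},
    {"hand":0,"offset":[0,0,8],"angular":[0,0,0]},
    {"hand":0,"offset":[0,0,8],"angular":[0,0,0]},
    {"hand":0,"offset":[1.2,-4,8],"angular":[0,0,0]},
    {"hand":0,"offset":[2.4,-8,6],"angular":[0,0,0]},
    {"hand":0,"offset":[3.6,-11,4],"angular":[0,0,0]},
    {"hand":0,"offset":[3.6,-11,4],"angular":[0,0,0]}
  ]
}}

```text
time: 38.35
tool_pos: [0.4683, -0.0108, 0.0801]
tcp_rot: [-2.839, -1.338, 0.008]
wrist_force: [-0.1, 0.2, -0.5]
width: 0.198
```

Call:
{"op": "drive_tool", "data": {
  "deltas": [
    {"hand":0,"offset":[0,0,0],"angular":[0,0,0]},
    {"hand":0,"offset":[0,0,0],"angular":[0,0,0]}
  ]
}}

```text
time: 38.6
tool_pos: [0.4706, -0.0086, 0.0836]
tcp_rot: [-2.839, -1.345, -0.0]
wrist_force: [0.5, -0.0, -0.1]
width: 0.202
```

```bash
python3 st.py
python3 - <<'E'
from h import *
p=bot.read_state()["tool_pos"]; s=bot.read_camera("side")
f=s["frame"]; u,v=proj(s,[.4721,-.0094,.04]).astype(int)
im=cv2.resize((255*(f[v-35:v+25,u-40:u+40]/255.)**.6).astype(np.uint8),None,fx=8,fy=8,interpolation=2)
for X,k in(((.4721,-.0094,.027),(0,0,255)),((p[0],p[1],p[2]-.0394),(0,255,0))):
    q=(proj(s,X)-[u-40,v-35])*8; cv2.circle(im,tuple(int(t) for t in q),3,k,-1)
cv2.imwrite("pics/o.png",im)
E
```

```text
t 38.6 p [ 0.4706 -0.0086  0.0836] yaw -309.3 F [ 0.5 -0.  -0.1] M [-0.073 -0.021 -0.022] w 0.202 q6 0.61
```

View pics/o.png

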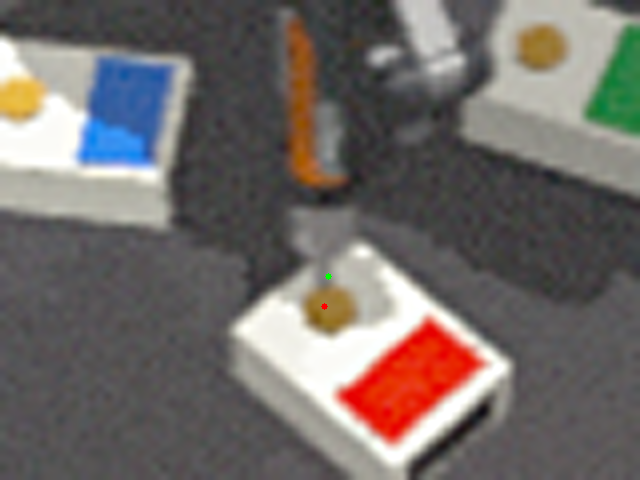

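Call:
{"op": "drive_tool", "data": {
  "deltas": [
    {"hand":0,"offset":[0.15,-0.08,-0.8],"angular":[0,0,0]},
    {"hand":0,"offset":[0.15,-0.08,-1.5],"angular":[0,0,0]},
    {"hand":0,"offset":[0.15,-0.08,-1.5],"angular":[0,0,0]},
    {"hand":0,"offset":[0.15,-0.08,-1.5],"angular":[0,0,0]}
  ]
}}

```text
time: 39.15
tool_pos: [0.472, -0.0101, 0.0683]
tcp_rot: [-2.84, -1.343, 0.0]
wrist_force: [-0.0, -0.5, 0.3]
width: 0.201
```

Call:
{"op": "drive_tool", "data": {
  "deltas": [
    {"hand":0,"offset":[0,0,-0.1],"angular":[0,0,0]},
    {"hand":0,"offset":[0,0,-0.1],"angular":[0,0,0]}
  ]
}}

```text
time: 39.4
tool_pos: [0.4722, -0.0102, 0.0675]
tcp_rot: [2.84, 1.343, 0.0]
wrist_force: [0.5, 0.1, -0.0]
width: 0.199
```

Call:
{"op": "drive_tool", "data": {
  "deltas": [
    {"hand":0,"offset":[0,0,-0.05],"angular":[0,0,0]},
    {"hand":0,"offset":[0,0,-0.05],"angular":[0,0,0]}
  ]
}}

```text
time: 39.65
tool_pos: [0.4722, -0.0102, 0.067]
tcp_rot: [2.84, 1.343, 0.0]
wrist_force: [-0.0, 0.7, -0.5]
width: 0.199
```

Call:
{"op": "drive_tool", "data": {
  "deltas": [
    {"hand":0,"offset":[0,0,-0.05],"angular":[0,0,0]},
    {"hand":0,"offset":[0,0,-0.05],"angular":[0,0,0]}
  ]
}}

```text
time: 39.9
tool_pos: [0.4721, -0.0102, 0.0664]
tcp_rot: [-2.84, -1.343, 0.0]
wrist_force: [-0.4, -0.3, -0.8]
width: 0.205
```

Call:
{"op": "drive_tool", "data": {
  "deltas": [
    {"hand":0,"offset":[0,0,-0.05],"angular":[0,0,0]},
    {"hand":0,"offset":[0,0,-0.05],"angular":[0,0,0]}
  ]
}}

```text
time: 40.15
tool_pos: [0.4723, -0.0102, 0.0661]
tcp_rot: [2.84, 1.343, 0.0]
wrist_force: [-0.7, 0.6, 1.2]
width: 0.206
```

Call:
{"op": "drive_tool", "data": {
  "deltas": [
    {"hand":0,"offset":[0,0,-0.05],"angular":[0,0,0]},
    {"hand":0,"offset":[0,0,-0.05],"angular":[0,0,0]}
  ]
}}

```text
time: 40.4
tool_pos: [0.4724, -0.0102, 0.0659]
tcp_rot: [2.84, 1.343, 0.001]
wrist_force: [-0.8, -0.3, 4.0]
width: 0.199
```

```bash
python3 st.py
```

```text
t 40.4 p [ 0.4724 -0.0102  0.0659] yaw 50.6 F [-0.8 -0.3  4. ] M [0.047 0.252 0.004] w 0.199 q6 0.61
```

Call:
{"op": "drive_tool", "data": {
  "deltas": [
    {"hand":0,"offset":[0,0,1.5],"angular":[0,0,0]},
    {"hand":0,"offset":[0,0,4],"angular":[0,0,0]},
    {"hand":0,"offset":[5,0.3,5],"angular":[0,0,0]},
    {"hand":0,"offset":[10,0.6,5],"angular":[0,0,0]},
    {"hand":0,"offset":[15,0.9,5],"angular":[0,0,0]},
    {"hand":0,"offset":[20,1.2,4],"angular":[0,0,0]},
    {"hand":0,"offset":[21.7,1.3,2],"angular":[0,0,0]},
    {"hand":0,"offset":[21.7,1.3,2],"angular":[0,0,0]}
  ]
}}

```text
time: 41.4
tool_pos: [0.6885, 0.0029, 0.0834]
tcp_rot: [-2.838, -1.343, 0.005]
wrist_force: [-0.1, 0.1, -1.2]
width: 0.201
```

Call:
{"op": "drive_tool", "data": {
  "deltas": [
    {"hand":0,"offset":[0,0,0],"angular":[0,0,0]},
    {"hand":0,"offset":[0,0,0],"angular":[0,0,0]},
    {"hand":0,"offset":[0,0,0],"angular":[0,0,0]}
  ]
}}

```text
time: 41.78
tool_pos: [0.6891, 0.0027, 0.0867]
tcp_rot: [2.839, 1.343, 0.002]
wrist_force: [-0.6, 0.2, 0.0]
width: 0.2
```

```bash
python3 st.py
cat > pads.py <<'E'
from h import *
np.set_printoptions(precision=4,suppress=True)
c=bot.read_camera("top"); s=bot.read_camera("side")
lab=dict(red=[(0,130,80),(8,255,255)],yellow=[(23,130,80),(35,255,255)],green=[(45,100,50),(85,255,255)],blue=[(100,120,50),(130,255,255)])
for n,p in dict(yellow=(.675,.008),green=(.4451,-.1257),blue=(.57,-.025)).items():
    for cam,k in((c,'t'),(s,'s')):
        u,v=proj(cam,[*p,.025]).astype(int); R=20 if cam is c else 28
        roi=(u-R,v-R,u+R,v+R)
        print(n,k,'label',[(b[0],ray(cam,b[1],.024)[:2]) for b in blobs(cam,roi,*lab[n],15)[:1]],'pad',[(b[0],ray(cam,b[1],.027)[:2]) for b in blobs(cam,roi,(8,90,60),(21,255,255),4)[:3]])
E
python3 pads.py
```

```text
t 41.77 p [0.6891 0.0027 0.0867] yaw 50.6 F [-0.6  0.2  0. ] M [0.008 0.029 0.035] w 0.2 q6 0.66
yellow t label [(np.int32(40), array([0.6612, 0.0185]))] pad []
yellow s label [(np.int32(122), array([0.6596, 0.0114]))] pad [(np.int32(27), array([0.6896, 0.0023])), (np.int32(22), array([ 0.7461, -0.0414]))]
green t label [(np.int32(61), array([ 0.4295, -0.1266]))] pad [(np.int32(12), array([ 0.4606, -0.1238]))]
green s label [(np.int32(117), array([ 0.43  , -0.1284]))] pad [(np.int32(28), array([ 0.4607, -0.1242]))]
blue t label [(np.int32(71), array([ 0.5602, -0.0427]))] pad [(np.int32(12), array([ 0.5902, -0.031 ]))]
blue s label [(np.int32(122), array([ 0.5606, -0.044 ]))] pad [(np.int32(25), array([ 0.5898, -0.0316]))]
```

Call:
{"op": "drive_tool", "data": {
  "deltas": [
    {"hand":0,"offset":[0.05,0,-1],"angular":[0,0,0]},
    {"hand":0,"offset":[0.05,0,-1.7],"angular":[0,0,0]},
    {"hand":0,"offset":[0.05,0,-1.8],"angular":[0,0,0]},
    {"hand":0,"offset":[0.05,0,-1.8],"angular":[0,0,0]}
  ]
}}

```text
time: 42.38
tool_pos: [0.6894, 0.0028, 0.067]
tcp_rot: [-2.84, -1.343, 0.001]
wrist_force: [-0.4, -0.1, 0.2]
width: 0.203
```

Call:
{"op": "drive_tool", "data": {
  "deltas": [
    {"hand":0,"offset":[0,0,-0.05],"angular":[0,0,0]},
    {"hand":0,"offset":[0,0,-0.1],"angular":[0,0,0]},
    {"hand":0,"offset":[0,0,-0.1],"angular":[0,0,0]}
  ]
}}

```text
time: 42.75
tool_pos: [0.6897, 0.0028, 0.0665]
tcp_rot: [2.84, 1.343, 0.0]
wrist_force: [-0.8, -0.1, -0.4]
width: 0.197
```

Call:
{"op": "drive_tool", "data": {
  "deltas": [
    {"hand":0,"offset":[0,0,-0.05],"angular":[0,0,0]},
    {"hand":0,"offset":[0,0,-0.05],"angular":[0,0,0]}
  ]
}}

```text
time: 43.0
tool_pos: [0.6898, 0.0028, 0.0662]
tcp_rot: [2.84, 1.343, 0.0]
wrist_force: [0.1, -0.1, 0.7]
width: 0.198
```

Call:
{"op": "drive_tool", "data": {
  "deltas": [
    {"hand":0,"offset":[0,0,-0.05],"angular":[0,0,0]},
    {"hand":0,"offset":[0,0,-0.05],"angular":[0,0,0]}
  ]
}}

```text
time: 43.25
tool_pos: [0.6899, 0.0028, 0.066]
tcp_rot: [2.84, 1.343, 0.001]
wrist_force: [-0.4, -0.0, 3.1]
width: 0.204
```

Call:
{"op": "drive_tool", "data": {
  "deltas": [
    {"hand":0,"offset":[0,0,-0.02],"angular":[0,0,0]},
    {"hand":0,"offset":[0,0,-0.02],"angular":[0,0,0]}
  ]
}}

```text
time: 43.5
tool_pos: [0.69, 0.0029, 0.0658]
tcp_rot: [2.84, 1.343, 0.001]
wrist_force: [-1.5, 0.5, 4.9]
width: 0.202
```

Call:
{"op": "drive_tool", "data": {
  "deltas": [
    {"hand":0,"offset":[0,0,1.5],"angular":[0,0,0]},
    {"hand":0,"offset":[0,0,4],"angular":[0,0,0]},
    {"hand":0,"offset":[-5,-2.5,5],"angular":[0,0,0]},
    {"hand":0,"offset":[-10,-5.5,5],"angular":[0,0,0]},
    {"hand":0,"offset":[-15,-8.5,5],"angular":[0,0,0]},
    {"hand":0,"offset":[-19,-11,4],"angular":[0,0,0]},
    {"hand":0,"offset":[-22.9,-12.7,2.5],"angular":[0,0,0]},
    {"hand":0,"offset":[-22.9,-12.7,2],"angular":[0,0,0]}
  ]
}}

```text
time: 44.5
tool_pos: [0.4569, -0.1246, 0.084]
tcp_rot: [-2.84, -1.339, 0.004]
wrist_force: [0.6, -1.0, -0.2]
width: 0.199
```

Call:
{"op": "drive_tool", "data": {
  "deltas": [
    {"hand":0,"offset":[0,0,0],"angular":[0,0,0]},
    {"hand":0,"offset":[0,0,0],"angular":[0,0,0]},
    {"hand":0,"offset":[0,0,0],"angular":[0,0,0]}
  ]
}}

```text
time: 44.88
tool_pos: [0.4621, -0.124, 0.0859]
tcp_rot: [2.838, 1.344, 0.002]
wrist_force: [-0.1, 0.7, -1.2]
width: 0.201
```

```bash
python3 st.py; python3 pads.py
```

```text
t 44.88 p [ 0.4621 -0.124   0.0859] yaw 50.7 F [-0.1  0.7 -1.2] M [ 0.06  -0.012 -0.016] w 0.201 q6 0.37
yellow t label [(np.int32(59), array([0.6597, 0.0127]))] pad [(np.int32(9), array([0.6901, 0.0035]))]
yellow s label [(np.int32(121), array([0.6597, 0.0115]))] pad [(np.int32(25), array([0.6895, 0.0026]))]
green t label [(np.int32(50), array([ 0.428 , -0.1249]))] pad []
green s label [(np.int32(117), array([ 0.43  , -0.1284]))] pad [(np.int32(40), array([ 0.4949, -0.1874])), (np.int32(28), array([ 0.4607, -0.1253]))]
blue t label [(np.int32(69), array([ 0.5598, -0.0438]))] pad [(np.int32(10), array([ 0.5898, -0.0322]))]
blue s label [(np.int32(122), array([ 0.5606, -0.044 ]))] pad [(np.int32(25), array([ 0.5898, -0.0316]))]
```

Call:
{"op": "drive_tool", "data": {
  "deltas": [
    {"hand":0,"offset":[-0.1,-0.03,-1],"angular":[0,0,0]},
    {"hand":0,"offset":[-0.1,-0.03,-1.7],"angular":[0,0,0]},
    {"hand":0,"offset":[-0.1,-0.03,-1.8],"angular":[0,0,0]},
    {"hand":0,"offset":[-0.1,-0.03,-1.8],"angular":[0,0,0]}
  ]
}}

```text
time: 45.48
tool_pos: [0.4594, -0.1244, 0.0669]
tcp_rot: [-2.84, -1.343, 0.001]
wrist_force: [0.3, 0.2, -0.6]
width: 0.2
```

Call:
{"op": "drive_tool", "data": {
  "deltas": [
    {"hand":0,"offset":[0,0,-0.05],"angular":[0,0,0]},
    {"hand":0,"offset":[0,0,-0.1],"angular":[0,0,0]},
    {"hand":0,"offset":[0,0,-0.1],"angular":[0,0,0]}
  ]
}}

```text
time: 45.85
tool_pos: [0.4598, -0.1246, 0.0664]
tcp_rot: [2.84, 1.343, 0.0]
wrist_force: [-0.2, 0.1, 0.1]
width: 0.201
```

Call:
{"op": "drive_tool", "data": {
  "deltas": [
    {"hand":0,"offset":[0,0,-0.05],"angular":[0,0,0]},
    {"hand":0,"offset":[0,0,-0.05],"angular":[0,0,0]}
  ]
}}

```text
time: 46.1
tool_pos: [0.4599, -0.1246, 0.0661]
tcp_rot: [2.84, 1.343, 0.001]
wrist_force: [0.4, -0.2, 2.9]
width: 0.201
```

Call:
{"op": "drive_tool", "data": {
  "deltas": [
    {"hand":0,"offset":[0,0,-0.03],"angular":[0,0,0]},
    {"hand":0,"offset":[0,0,-0.03],"angular":[0,0,0]}
  ]
}}

```text
time: 46.35
tool_pos: [0.4599, -0.1246, 0.0659]
tcp_rot: [2.84, 1.343, 0.001]
wrist_force: [-0.9, 0.9, 4.0]
width: 0.206
```

Call:
{"op": "drive_tool", "data": {
  "deltas": [
    {"hand":0,"offset":[0,0,1.5],"angular":[0,0,0]},
    {"hand":0,"offset":[0,0,4],"angular":[0,0,0]},
    {"hand":0,"offset":[4,3,5],"angular":[0,0,0]},
    {"hand":0,"offset":[8,6,5],"angular":[0,0,0]},
    {"hand":0,"offset":[12,8.5,4],"angular":[0,0,0]},
    {"hand":0,"offset":[13,9.3,3],"angular":[0,0,0]},
    {"hand":0,"offset":[13,9.3,2],"angular":[0,0,0]},
    {"hand":0,"offset":[13,9.3,2],"angular":[0,0,0]}
  ]
}}

```text
time: 47.35
tool_pos: [0.5871, -0.032, 0.0838]
tcp_rot: [-2.839, -1.342, 0.006]
wrist_force: [-1.0, -0.3, 0.1]
width: 0.198
```

Call:
{"op": "drive_tool", "data": {
  "deltas": [
    {"hand":0,"offset":[0,0,0],"angular":[0,0,0]},
    {"hand":0,"offset":[0,0,0],"angular":[0,0,0]}
  ]
}}

```text
time: 47.6
tool_pos: [0.5895, -0.0321, 0.0861]
tcp_rot: [2.84, 1.342, 0.001]
wrist_force: [-0.2, -0.4, -0.0]
width: 0.201
```

```bash
python3 st.py; python3 pads.py | grep blue
```

```text
t 47.6 p [ 0.5895 -0.0321  0.0861] yaw 50.6 F [-0.2 -0.4 -0. ] M [-0.019 -0.007 -0.011] w 0.201 q6 0.59
blue t label [(np.int32(44), array([ 0.5582, -0.0373]))] pad []
blue s label [(np.int32(122), array([ 0.5606, -0.044 ]))] pad [(np.int32(31), array([ 0.5896, -0.0322])), (np.int32(18), array([ 0.6356, -0.0806]))]
```

Call:
{"op": "drive_tool", "data": {
  "deltas": [
    {"hand":0,"offset":[0,0,-1],"angular":[0,0,0]},
    {"hand":0,"offset":[0,0,-1.7],"angular":[0,0,0]},
    {"hand":0,"offset":[0,0,-1.8],"angular":[0,0,0]},
    {"hand":0,"offset":[0,0,-1.8],"angular":[0,0,0]}
  ]
}}

```text
time: 48.2
tool_pos: [0.5895, -0.0314, 0.0671]
tcp_rot: [-2.84, -1.343, 0.001]
wrist_force: [0.3, 0.5, 0.1]
width: 0.201
```

Call:
{"op": "drive_tool", "data": {
  "deltas": [
    {"hand":0,"offset":[0,0,-0.05],"angular":[0,0,0]},
    {"hand":0,"offset":[0,0,-0.1],"angular":[0,0,0]},
    {"hand":0,"offset":[0,0,-0.1],"angular":[0,0,0]}
  ]
}}

```text
time: 48.58
tool_pos: [0.5897, -0.0315, 0.0665]
tcp_rot: [2.84, 1.343, 0.0]
wrist_force: [-0.5, 0.8, -1.5]
width: 0.199
```

Call:
{"op": "drive_tool", "data": {
  "deltas": [
    {"hand":0,"offset":[0,0,-0.05],"angular":[0,0,0]},
    {"hand":0,"offset":[0,0,-0.05],"angular":[0,0,0]}
  ]
}}

```text
time: 48.82
tool_pos: [0.5898, -0.0315, 0.0662]
tcp_rot: [2.84, 1.343, 0.0]
wrist_force: [0.2, 0.9, 1.2]
width: 0.2
```

Call:
{"op": "drive_tool", "data": {
  "deltas": [
    {"hand":0,"offset":[0,0,-0.03],"angular":[0,0,0]},
    {"hand":0,"offset":[0,0,-0.03],"angular":[0,0,0]}
  ]
}}

```text
time: 49.08
tool_pos: [0.5899, -0.0315, 0.066]
tcp_rot: [2.84, 1.343, 0.001]
wrist_force: [-1.1, 0.6, 2.3]
width: 0.198
```

Call:
{"op": "drive_tool", "data": {
  "deltas": [
    {"hand":0,"offset":[0,0,-0.03],"angular":[0,0,0]},
    {"hand":0,"offset":[0,0,-0.03],"angular":[0,0,0]}
  ]
}}

```text
time: 49.32
tool_pos: [0.59, -0.0315, 0.0658]
tcp_rot: [2.84, 1.343, 0.001]
wrist_force: [-0.2, 0.8, 4.4]
width: 0.201
```

Call:
{"op": "drive_tool", "data": {
  "deltas": [
    {"hand":0,"offset":[0,0,1.5],"angular":[0,0,0]},
    {"hand":0,"offset":[0,0,5],"angular":[0,0,0]},
    {"hand":0,"offset":[-3,2,7],"angular":[0,0,0]},
    {"hand":0,"offset":[-7,6,7],"angular":[0,0,0]},
    {"hand":0,"offset":[-11,9.5,7],"angular":[0,0,0]},
    {"hand":0,"offset":[-15,13,7],"angular":[0,0,0]},
    {"hand":0,"offset":[-15.4,13.2,7],"angular":[0,0,0]},
    {"hand":0,"offset":[-15.4,13.2,7],"angular":[0,0,0]}
  ]
}}

```text
time: 50.32
tool_pos: [0.4361, 0.1006, 0.136]
tcp_rot: [2.838, 1.344, 0.002]
wrist_force: [-0.7, 0.3, -0.4]
width: 0.203
```

Call:
{"op": "drive_tool", "data": {
  "deltas": [
    {"hand":0,"offset":[0,0,0],"angular":[0,0,0]},
    {"hand":0,"offset":[0,0,0],"angular":[0,0,0]},
    {"hand":0,"offset":[0,0,0],"angular":[0,0,0]}
  ]
}}

```text
time: 50.7
tool_pos: [0.4361, 0.1, 0.1352]
tcp_rot: [-2.841, -1.342, 0.001]
wrist_force: [-0.0, 0.1, -1.2]
width: 0.207
```

```bash
python3 st.py
```

```text
t 50.7 p [0.4361 0.1    0.1352] yaw -309.4 F [-0.   0.1 -1.2] M [-0.007 -0.007 -0.005] w 0.207 q6 0.86
```

Call:
{"op": "drive_tool", "data": {
  "deltas": [
    {"hand":0,"offset":[-0.05,0.07,-2],"angular":[0,0,0]},
    {"hand":0,"offset":[-0.05,0.07,-4],"angular":[0,0,0]},
    {"hand":0,"offset":[-0.05,0.07,-4.8],"angular":[0,0,0]},
    {"hand":0,"offset":[-0.05,0.07,-5.4],"angular":[0,0,0]},
    {"hand":0,"offset":[-0.05,0.07,-6],"angular":[0,0,0]},
    {"hand":0,"offset":[-0.05,0.07,-6.5],"angular":[0,0,0]},
    {"hand":0,"offset":[-0.05,0.07,-6.5],"angular":[0,0,0]}
  ]
}}

```text
time: 51.58
tool_pos: [0.4349, 0.1012, 0.0701]
tcp_rot: [-2.84, -1.343, 0.001]
wrist_force: [0.2, -0.1, 0.1]
width: 0.201
```

```bash
python3 st.py
```

```text
t 51.58 p [0.4349 0.1012 0.0701] yaw -309.4 F [ 0.2 -0.1  0.1] M [-0.044  0.001 -0.033] w 0.201 q6 0.86
```

Call:
{"op": "drive_tool", "data": {
  "deltas": [
    {"hand":0,"offset":[0,0,-0.8],"angular":[0,0,0]},
    {"hand":0,"offset":[0,0,-1.6],"angular":[0,0,0]},
    {"hand":0,"offset":[0,0,-2.2],"angular":[0,0,0]},
    {"hand":0,"offset":[0,0,-2.4],"angular":[0,0,0]},
    {"hand":0,"offset":[0,0,-2.4],"angular":[0,0,0]}
  ]
}}

```text
time: 52.2
tool_pos: [0.435, 0.1012, 0.0461]
tcp_rot: [-2.84, -1.343, 0.001]
wrist_force: [0.2, 0.4, -0.8]
width: 0.2
```

```bash
python3 st.py
```

```text
t 52.2 p [0.435  0.1012 0.0461] yaw -309.4 F [ 0.2  0.4 -0.8] M [0.038 0.046 0.012] w 0.2 q6 0.86
```

Seat it to light contact, then release and rise.

Call:
{"op": "drive_tool", "data": {
  "deltas": [
    {"hand":0,"offset":[0,0,-0.1],"angular":[0,0,0]},
    {"hand":0,"offset":[0,0,-0.2],"angular":[0,0,0]},
    {"hand":0,"offset":[0,0,-0.2],"angular":[0,0,0]}
  ]
}}

```text
time: 52.58
tool_pos: [0.4353, 0.1012, 0.0445]
tcp_rot: [2.84, 1.343, 0.001]
wrist_force: [-0.1, -0.2, 0.6]
width: 0.2
```

Call:
{"op": "drive_tool", "data": {
  "deltas": [
    {"hand":0,"offset":[0,0,-0.1],"angular":[0,0,0]},
    {"hand":0,"offset":[0,0,-0.1],"angular":[0,0,0]}
  ]
}}

```text
time: 52.82
tool_pos: [0.4354, 0.1013, 0.0444]
tcp_rot: [2.84, 1.343, 0.0]
wrist_force: [-3.2, 0.6, 7.6]
width: 0.2
```

```bash
python3 st.py
```

```text
t 52.83 p [0.4354 0.1013 0.0444] yaw 50.6 F [-3.2  0.6  7.6] M [-0.105  0.468  0.033] w 0.2 q6 0.86
```

Call:
{"op": "drive_tool", "data": {
  "deltas": [
    {"hand":0.25,"offset":[0,0,0],"angular":[0,0,0]},
    {"hand":0.35,"offset":[0,0,0],"angular":[0,0,0]},
    {"hand":0.5,"offset":[0,0,0],"angular":[0,0,0]},
    {"hand":0.5,"offset":[0,0,0],"angular":[0,0,0]},
    {"hand":0.5,"offset":[0,0,3],"angular":[0,0,0]},
    {"hand":0.5,"offset":[0,0,8],"angular":[0,0,0]},
    {"hand":0.5,"offset":[0,0,14],"angular":[0,0,0]},
    {"hand":0.5,"offset":[0,0,14],"angular":[0,0,0]}
  ]
}}

```text
time: 53.82
tool_pos: [0.4396, 0.102, 0.1894]
tcp_rot: [2.837, 1.342, 0.018]
wrist_force: [0.4, 0.8, -0.8]
width: 0.505
```

```bash
python3 st.py
cat > kp.py <<'E'
from h import *
np.set_printoptions(precision=4,suppress=True)
c=bot.read_camera("top"); s=bot.read_camera("side")
def strip(cam,X,R,z):
    u,v=proj(cam,X).astype(int); f=cam["frame"][v-R:v+R,u-R:u+R].astype(float); w=np.clip(f[...,2]-1.5*f[...,1]-70,0,None); y,x=np.mgrid[0:2*R,0:2*R]
    w/=w.sum(); m=np.array([(w*x).sum()+u-R,(w*y).sum()+v-R]); C=np.cov(np.c_[x.ravel(),y.ravel()].T,aweights=w.ravel()); d=np.linalg.eigh(C)[1][:,1]
    a=ray(cam,m,z); b=ray(cam,m+d,z)-a; return a[:2],np.degrees(np.arctan(b[1]/b[0]))
print('key in lock',strip(c,[.5876,-.233,.112],13,.112)) 
print('key in stand',strip(c,[.4348,-.35,.097],13,.097))
for cam,k in((c,'top'),(s,'side')):
    b=blobs(cam,tuple(int(i) for i in(*(proj(cam,[.436,.1,.095])-18),*(proj(cam,[.436,.1,.095])+18))),(3,150,80),(20,255,255))[0]
    print('probe',k,b[0],b[1])
E
python3 kp.py 2>/dev/null
```

```text
t 53.83 p [0.4396 0.102  0.1894] yaw 50.6 F [ 0.4  0.8 -0.8] M [-0.034  0.034  0.013] w 0.505 q6 0.86
key in lock (array([ 0.5851, -0.2318]), np.float64(-31.081712991817806))
key in stand (array([nan, nan]), np.float64(nan))
probe top 116 [223.8793 245.9052]
probe side 250 [267.184 292.412]
```

Call:
{"op": "drive_tool", "data": {
  "deltas": [
    {"hand":0.5,"offset":[2,-4,1],"angular":[0,0,-10]},
    {"hand":0.5,"offset":[4,-8,2],"angular":[0,0,-20]},
    {"hand":0.5,"offset":[6,-13,2],"angular":[0,0,-30]},
    {"hand":0.5,"offset":[8,-18,2],"angular":[0,0,-40]},
    {"hand":0.5,"offset":[10,-23,2],"angular":[0,0,-50]},
    {"hand":0.5,"offset":[12,-28,1],"angular":[0,0,-60]},
    {"hand":0.5,"offset":[14,-31,0],"angular":[0,0,-70]},
    {"hand":0.5,"offset":[15.2,-33.4,-2],"angular":[0,0,-80]}
  ],
  "force": 40
}}

```text
time: 54.92
tool_pos: [0.587, -0.2342, 0.1608]
tcp_rot: [-3.036, 0.807, 0.004]
wrist_force: [-0.7, 0.3, -0.3]
width: 0.501
```

Call:
{"op": "drive_tool", "data": {
  "deltas": [
    {"hand":0.5,"offset":[0,0,-1],"angular":[0,0,-1.7]},
    {"hand":0.5,"offset":[0,0,-1],"angular":[0,0,-1.7]},
    {"hand":0.5,"offset":[0,0,-1],"angular":[0,0,-1.7]}
  ]
}}

```text
time: 55.3
tool_pos: [0.5868, -0.2318, 0.1533]
tcp_rot: [-3.027, 0.838, 0.001]
wrist_force: [-0.0, -0.7, -0.0]
width: 0.499
```

```bash
python3 st.py
```

```text
t 55.3 p [ 0.5868 -0.2318  0.1533] yaw 329.1 F [-0.  -0.7 -0. ] M [0.023 0.033 0.011] w 0.499 q6 1.7
```

Call:
{"op": "drive_tool", "data": {
  "deltas": [
    {"hand":0.5,"offset":[0.07,-0.1,-4],"angular":[0,0,0]},
    {"hand":0.5,"offset":[0.07,-0.1,-8],"angular":[0,0,0]},
    {"hand":0.5,"offset":[0.07,-0.1,-11],"angular":[0,0,0]},
    {"hand":0.5,"offset":[0.07,-0.1,-11],"angular":[0,0,0]},
    {"hand":0.5,"offset":[0.07,-0.1,-11],"angular":[0,0,0]}
  ]
}}

```text
time: 55.92
tool_pos: [0.5891, -0.2339, 0.0454]
tcp_rot: [3.027, -0.84, 0.004]
wrist_force: [-0.1, 0.4, -0.2]
width: 0.505
```

```bash
python3 st.py
```

```text
t 55.92 p [ 0.5891 -0.2339  0.0454] yaw -31.0 F [-0.1  0.4 -0.2] M [-0.082 -0.036 -0.007] w 0.505 q6 1.69
```

Call:
{"op": "drive_tool", "data": {
  "deltas": [
    {"hand":0.3,"offset":[0,0,0],"angular":[0,0,0]},
    {"hand":0.2,"offset":[0,0,0],"angular":[0,0,0]},
    {"hand":0.1,"offset":[0,0,0],"angular":[0,0,0]},
    {"hand":0,"offset":[0,0,0],"angular":[0,0,0]},
    {"hand":0,"offset":[0,0,0],"angular":[0,0,0]},
    {"hand":0,"offset":[0,0,0],"angular":[0,0,0]},
    {"hand":0,"offset":[0,0,0],"angular":[0,0,0]}
  ]
}}

```text
time: 56.8
tool_pos: [0.5889, -0.2339, 0.0446]
tcp_rot: [-3.026, 0.842, -0.003]
wrist_force: [-0.1, 1.5, 6.1]
width: 0.113
```

```bash
python3 st.py
```

```text
t 56.8 p [ 0.5889 -0.2339  0.0446] yaw 328.9 F [-0.1  1.5  6.1] M [ 0.452 -0.074 -0.005] w 0.113 q6 1.7
```

Call:
{"op": "drive_tool", "data": {
  "deltas": [
    {"hand":0,"offset":[-0.05,0,0.05],"angular":[0,0,5]},
    {"hand":0,"offset":[-0.05,0,0.05],"angular":[0,0,10]},
    {"hand":0,"offset":[-0.05,0,0.05],"angular":[0,0,15]},
    {"hand":0,"offset":[-0.05,0,0.05],"angular":[0,0,20]},
    {"hand":0,"offset":[-0.05,0,0.05],"angular":[0,0,20]}
  ]
}}

```text
time: 57.42
tool_pos: [0.5881, -0.2337, 0.0447]
tcp_rot: [-3.127, 0.305, -0.002]
wrist_force: [1.1, 2.3, 5.9]
width: 0.108
```

```bash
python3 st.py
```

```text
t 57.42 p [ 0.5881 -0.2337  0.0447] yaw 348.9 F [1.1 2.3 5.9] M [ 0.526 -0.173  0.026] w 0.108 q6 1.35
```

Call:
{"op": "drive_tool", "data": {
  "deltas": [
    {"hand":0,"offset":[0,0,0],"angular":[0,0,5]},
    {"hand":0,"offset":[0,0,0],"angular":[0,0,10]},
    {"hand":0,"offset":[0,0,0],"angular":[0,0,15]},
    {"hand":0,"offset":[0,0,0],"angular":[0,0,20]},
    {"hand":0,"offset":[0,0,0],"angular":[0,0,20]}
  ]
}}

```text
time: 58.05
tool_pos: [0.5882, -0.2339, 0.0446]
tcp_rot: [3.132, 0.242, 0.002]
wrist_force: [0.8, 1.5, 5.0]
width: 0.11
```

```bash
python3 st.py
```

```text
t 58.05 p [ 0.5882 -0.2339  0.0446] yaw 8.8 F [0.8 1.5 5. ] M [ 0.396 -0.205 -0.039] w 0.11 q6 1.0
```

Call:
{"op": "drive_tool", "data": {
  "deltas": [
    {"hand":0,"offset":[0,0,0.05],"angular":[0,0,4]},
    {"hand":0,"offset":[0,0,0.05],"angular":[0,0,8]}
  ]
}}

```text
time: 58.3
tool_pos: [0.5881, -0.2341, 0.0447]
tcp_rot: [3.107, 0.462, 0.002]
wrist_force: [0.3, 0.2, 2.3]
width: 0.108
```

```bash
python3 st.py
```

```text
t 58.3 p [ 0.5881 -0.2341  0.0447] yaw 16.9 F [0.3 0.2 2.3] M [ 0.21  -0.354 -0.168] w 0.108 q6 0.86
```

Call:
{"op": "drive_tool", "data": {
  "deltas": [
    {"hand":0,"offset":[0,0,0],"angular":[0,0,4]},
    {"hand":0,"offset":[0,0,0],"angular":[0,0,8]},
    {"hand":0,"offset":[0,0,0],"angular":[0,0,8]}
  ]
}}

```text
time: 58.68
tool_pos: [0.5882, -0.2342, 0.0447]
tcp_rot: [3.067, 0.675, 0.002]
wrist_force: [1.6, 0.5, 2.7]
width: 0.108
```

```bash
python3 st.py
```

```text
t 58.67 p [ 0.5882 -0.2342  0.0447] yaw 24.8 F [1.6 0.5 2.7] M [ 0.073 -0.474 -0.001] w 0.108 q6 0.72
```

Call:
{"op": "drive_tool", "data": {
  "deltas": [
    {"hand":0,"offset":[0,0,0],"angular":[0,0,2]},
    {"hand":0,"offset":[0,0,0],"angular":[0,0,4]},
    {"hand":0,"offset":[0,0,0],"angular":[0,0,3]},
    {"hand":0,"offset":[0,0,0],"angular":[0,0,3]}
  ]
}}

```text
time: 59.18
tool_pos: [0.5881, -0.2342, 0.0447]
tcp_rot: [3.048, 0.757, 0.002]
wrist_force: [4.1, -1.6, 1.0]
width: 0.115
```

```bash
python3 st.py
```

```text
t 59.17 p [ 0.5881 -0.2342  0.0447] yaw 27.9 F [ 4.1 -1.6  1. ] M [-0.257 -0.999 -0.045] w 0.115 q6 0.67
```

Call:
{"op": "drive_tool", "data": {
  "deltas": [
    {"hand":0,"offset":[0,0,0.5],"angular":[0,0,0]},
    {"hand":0,"offset":[0,0,1.5],"angular":[0,0,0]},
    {"hand":0,"offset":[0,0,3],"angular":[0,0,0]},
    {"hand":0,"offset":[0,0,5],"angular":[0,0,0]},
    {"hand":0,"offset":[0,0,8],"angular":[0,0,0]},
    {"hand":0,"offset":[0,0,8],"angular":[0,0,0]}
  ]
}}

```text
time: 59.92
tool_pos: [0.588, -0.2344, 0.127]
tcp_rot: [3.047, 0.758, 0.003]
wrist_force: [-0.5, 0.5, -0.5]
width: 0.108
```

```bash
python3 st.py
```

```text
t 59.92 p [ 0.588  -0.2344  0.127 ] yaw 27.9 F [-0.5  0.5 -0.5] M [-0.035 -0.015 -0.004] w 0.108 q6 0.67
```

Call:
{"op": "drive_tool", "data": {
  "deltas": [
    {"hand":0,"offset":[-4,-3,1],"angular":[0,0,0]},
    {"hand":0,"offset":[-8,-6,1],"angular":[0,0,0]},
    {"hand":0,"offset":[-12,-9,0],"angular":[0,0,0]},
    {"hand":0,"offset":[-15.35,-11.6,-1],"angular":[0,0,0]},
    {"hand":0,"offset":[-15.35,-11.6,-2],"angular":[0,0,0]},
    {"hand":0,"offset":[-15.35,-11.6,-2],"angular":[0,0,0]},
    {"hand":0,"offset":[-15.35,-11.6,-2],"angular":[0,0,0]},
    {"hand":0,"offset":[-15.35,-11.6,-2],"angular":[0,0,0]}
  ]
}}

```text
time: 60.92
tool_pos: [0.4349, -0.3494, 0.1047]
tcp_rot: [3.048, 0.76, 0.001]
wrist_force: [-0.0, -0.1, -0.7]
width: 0.112
```

```bash
python3 st.py
python3 - <<'E'
from h import *
s=bot.read_camera("side"); p=bot.read_state()["tool_pos"]
# blue-stand bore vs shank: shank silver columns just above stand
u,v=proj(s,[.4348,-.35,.06]).astype(int); g=cv2.cvtColor(s["frame"],cv2.COLOR_BGR2HSV)
for z in(.085,.09): 
    q=proj(s,[p[0],p[1],z]); print(z,q.round(1),s["frame"][int(q[1]),int(q[0])-9:int(q[0])+10].mean(axis=1).astype(int))
E
```

```text
t 60.92 p [ 0.4349 -0.3494  0.1047] yaw 28.0 F [-0.  -0.1 -0.7] M [-0.055 -0.024  0.044] w 0.112 q6 0.36
0.085 [349.8 160.4] [23 28 28 28 23 29 34 58 70 65 69 73 66 62 28 23 31 49 49]
0.09 [350.  158.9] [28 32 22 34 43 40 45 71 75 73 74 76 71 54 26 30 45 56 53]
```

Call:
{"op": "drive_tool", "data": {
  "deltas": [
    {"hand":0,"offset":[0,0,-2],"angular":[0,0,0]},
    {"hand":0,"offset":[0,0,-3.5],"angular":[0,0,0]},
    {"hand":0,"offset":[0,0,-4.5],"angular":[0,0,0]},
    {"hand":0,"offset":[0,0,-4.5],"angular":[0,0,0]}
  ]
}}

```text
time: 61.48
tool_pos: [0.4335, -0.3491, 0.0583]
tcp_rot: [-3.047, -0.758, 0.001]
wrist_force: [-0.3, 0.5, -0.7]
width: 0.112
```

```bash
python3 st.py
```

```text
t 61.48 p [ 0.4335 -0.3491  0.0583] yaw -332.1 F [-0.3  0.5 -0.7] M [0.003 0.011 0.026] w 0.112 q6 0.36
```

Call:
{"op": "drive_tool", "data": {
  "deltas": [
    {"hand":0,"offset":[0,0,-0.5],"angular":[0,0,0]},
    {"hand":0,"offset":[0,0,-1],"angular":[0,0,0]},
    {"hand":0,"offset":[0,0,-1],"angular":[0,0,0]}
  ]
}}

```text
time: 61.85
tool_pos: [0.4338, -0.3496, 0.049]
tcp_rot: [-3.048, -0.758, -0.0]
wrist_force: [0.5, 0.4, -0.5]
width: 0.112
```

```bash
python3 st.py
```

```text
t 61.85 p [ 0.4338 -0.3496  0.049 ] yaw -332.1 F [ 0.5  0.4 -0.5] M [ 0.036 -0.117 -0.036] w 0.112 q6 0.36
```

Already in the bore with no force; continue to the seat (tool z ≈ 0.0297).

Call:
{"op": "drive_tool", "data": {
  "deltas": [
    {"hand":0,"offset":[0,0,-0.7],"angular":[0,0,0]},
    {"hand":0,"offset":[0,0,-1.4],"angular":[0,0,0]},
    {"hand":0,"offset":[0,0,-1.7],"angular":[0,0,0]},
    {"hand":0,"offset":[0,0,-1.7],"angular":[0,0,0]}
  ]
}}

```text
time: 62.35
tool_pos: [0.4341, -0.3496, 0.0319]
tcp_rot: [-3.049, -0.758, -0.001]
wrist_force: [2.7, 0.8, -2.6]
width: 0.114
```

```bash
python3 st.py
```

```text
t 62.35 p [ 0.4341 -0.3496  0.0319] yaw -332.1 F [ 2.7  0.8 -2.6] M [ 0.089 -0.644 -0.01 ] w 0.114 q6 0.36
```

Call:
{"op": "drive_tool", "data": {
  "deltas": [
    {"hand":0,"offset":[0,0,-0.15],"angular":[0,0,0]},
    {"hand":0,"offset":[0,0,-0.3],"angular":[0,0,0]},
    {"hand":0,"offset":[0,0,-0.3],"angular":[0,0,0]}
  ]
}}

```text
time: 62.72
tool_pos: [0.4343, -0.3501, 0.0297]
tcp_rot: [3.048, 0.758, 0.001]
wrist_force: [2.8, 0.9, 1.1]
width: 0.111
```

```bash
python3 st.py
```

```text
t 62.73 p [ 0.4343 -0.3501  0.0297] yaw 27.9 F [2.8 0.9 1.1] M [ 0.179 -0.568 -0.006] w 0.111 q6 0.36
```

Call:
{"op": "drive_tool", "data": {
  "deltas": [
    {"hand":0,"offset":[0.05,0,-0.1],"angular":[0,0,0]},
    {"hand":0,"offset":[0.05,0,-0.1],"angular":[0,0,0]}
  ]
}}

```text
time: 62.98
tool_pos: [0.4344, -0.3501, 0.0296]
tcp_rot: [3.048, 0.758, -0.0]
wrist_force: [-0.2, 2.0, 7.4]
width: 0.113
```

```bash
python3 st.py
```

```text
t 62.98 p [ 0.4344 -0.3501  0.0296] yaw 27.9 F [-0.2  2.   7.4] M [ 0.477  0.029 -0.025] w 0.113 q6 0.36
```

Call:
{"op": "drive_tool", "data": {
  "deltas": [
    {"hand":0.15,"offset":[0.05,0,0],"angular":[0,0,0]},
    {"hand":0.3,"offset":[0.05,0,0],"angular":[0,0,0]},
    {"hand":0.5,"offset":[0.05,0,0],"angular":[0,0,0]},
    {"hand":0.5,"offset":[0.05,0,0],"angular":[0,0,0]},
    {"hand":0.5,"offset":[0,0,3],"angular":[0,0,0]},
    {"hand":0.5,"offset":[0,0,8],"angular":[0,0,0]},
    {"hand":0.5,"offset":[0,0,14],"angular":[0,0,0]},
    {"hand":0.5,"offset":[0,0,18],"angular":[0,0,0]}
  ]
}}

```text
time: 63.98
tool_pos: [0.4351, -0.3505, 0.2116]
tcp_rot: [3.046, 0.757, 0.003]
wrist_force: [0.5, -1.2, -0.1]
width: 0.505
```

Call:
{"op": "drive_tool", "data": {
  "deltas": [
    {"hand":0.5,"offset":[-2,-6,0],"angular":[0,0,0]},
    {"hand":0.5,"offset":[-5,-11,0],"angular":[0,0,0]},
    {"hand":0.5,"offset":[-8,-16,0],"angular":[0,0,0]},
    {"hand":0.5,"offset":[-11,-21,0],"angular":[0,0,0]},
    {"hand":0.5,"offset":[-14,-25,0],"angular":[0,0,0]},
    {"hand":0.5,"offset":[-17,-27,0],"angular":[0,0,0]},
    {"hand":0.5,"offset":[-17,-27,0],"angular":[0,0,0]},
    {"hand":0.5,"offset":[-17,-27,0],"angular":[0,0,0]}
  ]
}}

```text
time: 64.97
tool_pos: [0.2645, -0.6193, 0.208]
tcp_rot: [-3.048, -0.757, -0.001]
wrist_force: [0.8, 0.2, -0.1]
width: 0.5
```

```bash
python3 st.py
python3 - <<'E'
from h import *
np.set_printoptions(precision=4,suppress=True,linewidth=150)
c=bot.read_camera("top"); s=bot.read_camera("side")
# compare with the first images
t0,s0=cv2.imread("pics/top0.png"),cv2.imread("pics/side0.png")
for cam,im0,n in((c,t0,'top'),(s,s0,'side')):
    for nm,X in dict(probe=(.436,.1,.095),keystand=(.4348,-.35,.075),lock=(.5876,-.233,.06)).items():
        u,v=proj(cam,X).astype(int); R=12; a=cam["frame"][v-R:v+R,u-R:u+R]; b=im0[v-R:v+R,u-R:u+R]
        print(n,nm,'meandiff',np.abs(a.astype(int)-b).mean().round(1))
        if nm!='lock':
            for f,l in((a,'now'),(b,'was')):
                f=f.astype(float); m=(f[...,2]>1.6*f[...,1]+40); y,x=np.nonzero(m); print('  ',l,m.sum(),'ctr',x.mean().round(2),y.mean().round(2),'top row',y.min(),'bottom',y.max())
d=cv2.absdiff(c["frame"],t0).max(axis=2)>60; nn,l,st,ce=cv2.connectedComponentsWithStats(d.astype(np.uint8)); print([(st[i,4],ce[i].round()) for i in range(1,nn) if st[i,4]>25])
E
```

```text
t 64.97 p [ 0.2645 -0.6193  0.208 ] yaw -332.1 F [ 0.8  0.2 -0.1] M [ 0.046 -0.002  0.004] w 0.5 q6 -0.12
top probe meandiff 2.4<stdin>:12: RuntimeWarning: Mean of empty slice.
  ret = ret.dtype.type(ret / rcount)
Traceback (most recent call last):
ValueError: zero-size array to reduction operation minimum which has no identity
```

```bash
python3 - <<'E'
from h import *
c=bot.read_camera("top"); s=bot.read_camera("side")
t0,s0=cv2.imread("pics/top0.png"),cv2.imread("pics/side0.png")
for cam,im0,n in((c,t0,'top'),(s,s0,'side')):
    for nm,X in dict(probe=(.436,.1,.095),key=(.4348,-.35,.075),lock=(.5876,-.233,.06)).items():
        u,v=proj(cam,X).astype(int); R=14; o=[]
        for f in(cam["frame"],im0):
            f=f[v-R:v+R,u-R:u+R].astype(float); m=(f[...,2]>1.5*f[...,0]+30)&(f[...,2]>1.3*f[...,1]); y,x=np.nonzero(m); o.append((int(m.sum()),x.mean().round(1),y.mean().round(1),int(y.min())) if m.any() else 0)
        print(n,nm,'now/was',o)
    d=cv2.absdiff(cam["frame"],im0).max(axis=2)>60; nn,l,st,ce=cv2.connectedComponentsWithStats(d.astype(np.uint8)); print([(int(st[i,4]),ce[i].round().tolist()) for i in range(1,nn) if st[i,4]>25])
for nm in('sign',):
    for cam in(c,s):
        u,v=proj(cam,[.6125,.2965,.16]).astype(int); b=blobs(cam,(u-40,v-40,u+40,v+40),(18,120,60),(35,255,255))[0]; print('sign',b[0],b[1].round(1))
E
python3 pads.py
```

```text
top probe now/was [(67, np.float64(17.5), np.float64(16.2), 10), (66, np.float64(17.7), np.float64(16.2), 10)]
top key now/was [(59, np.float64(14.9), np.float64(14.3), 9), (58, np.float64(14.6), np.float64(14.0), 9)]
top lock now/was [0, 0]
[(435, [139.0, 183.0]), (557, [251.0, 195.0]), (324, [149.0, 252.0]), (291, [421.0, 262.0]), (36, [310.0, 259.0]), (192, [530.0, 285.0]), (26, [551.0, 284.0]), (139, [546.0, 300.0]), (606, [436.0, 302.0]), (58, [517.0, 300.0]), (68, [485.0, 316.0]), (274, [549.0, 324.0]), (1619, [446.0, 347.0]), (26, [469.0, 330.0]), (63, [536.0, 339.0]), (129, [216.0, 355.0]), (122, [477.0, 358.0]), (68, [207.0, 361.0]), (69, [505.0, 352.0]), (57, [539.0, 351.0]), (96, [244.0, 361.0]), (51, [275.0, 364.0]), (76, [250.0, 365.0]), (86, [508.0, 366.0]), (1193, [485.0, 403.0]), (47, [211.0, 394.0]), (102, [551.0, 392.0]), (64, [231.0, 392.0]), (119, [347.0, 407.0]), (64, [520.0, 405.0])]
side probe now/was [(243, np.float64(14.6), np.float64(15.3), 5), (245, np.float64(14.8), np.float64(15.2), 5)]
side key now/was [(227, np.float64(14.8), np.float64(13.9), 6), (226,
[... 383 characters left out ...]
 (1414, [228.0, 395.0])]
sign 494 [141.7 182.4]
sign 1624 [128.1 326.4]
yellow t label [(np.int32(60), array([0.6599, 0.0133]))] pad [(np.int32(9), array([0.6901, 0.0035]))]
yellow s label [(np.int32(122), array([0.6596, 0.0114]))] pad [(np.int32(25), array([0.6895, 0.0026]))]
green t label [(np.int32(62), array([ 0.4293, -0.1271]))] pad [(np.int32(11), array([ 0.461 , -0.1239]))]
green s label [(np.int32(118), array([ 0.43  , -0.1286]))] pad [(np.int32(25), array([ 0.4607, -0.1246]))]
blue t label [(np.int32(68), array([ 0.5602, -0.0435]))] pad [(np.int32(9), array([ 0.5899, -0.0328]))]
blue s label [(np.int32(122), array([ 0.5606, -0.044 ]))] pad [(np.int32(25), array([ 0.5898, -0.0316]))]
```

```bash
python3 -c "
from workcell import bot
print(bot.finish_job())"
```

```text
the job is handed in; nothing more can be done
None
```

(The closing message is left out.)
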